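# Find the clear manifold cavity with a feeler gauge and seat the new valve cartridge

### The job

Two of the three cavities in the slanted manifold block still have a leftover sleeve stuck deep inside. Feel the cavities with the plain feeler gauge from the rack until you have touched the bottom of the clear one, then seat the new flanged cartridge in that clear cavity, fully home with its flange flat on the block. Finish with the gauge standing back in the rack, and leave the tin, meter, wooden block, pliers and oil bottle where they are.

Things in the scene. Friction and masses are not known exactly. Their poses are not given: they have to be found in the camera images.
- gauge_grip (a point): centre of the square grip (24 x 24 mm, 42 mm tall, four bare flat sides) at the top of the feeler gauge. z axis runs from foot to grip, x and y are square to the grip's flat sides. The foot is 113 mm below this point
- gauge_foot (a point): end of the gauge's shank, on its axis; same axes as gauge_grip, z from foot to grip
- cartridge_grip (a point): centre of the square grip (24 x 24 mm, 40 mm tall, four bare flat sides) at the top of the new valve cartridge. z axis runs from foot to grip, x and y are square to the grip's flats. The flange's underside is 28 mm and the foot 98 mm below this point
- cartridge_flange (a point): centre of the underside of the cartridge's flange, on its axis; fully home it lies on the cavity's mouth point. z from foot to grip
- gauge: the feeler gauge, a plain steel rod 134 mm long, about 0.2 kg: square grip on top, below it a smooth round shank 18 mm across and 92 mm long with a chamfered foot, no flange. Stands upright in one hole of the rack. Origin at the end of its foot, z toward the grip
- cartridge: the new valve cartridge, steel, 118 mm long, about 0.2 kg: square grip on top, below it a round flange 36 mm across and 8 mm thick, below that a round shank 20 mm across and 70 mm long with three dark seal bands and a chamfered foot. Stands upright in the other hole of the rack. Origin at the end of its foot, z toward the grip
- manifold: aluminium block with a 70 x 180 mm slanted top face, fixed on a dark steel bracket, its front turned to the robot's right, toward the rack; three cavities 60 mm apart, face centre about 113 mm above the bench. In two of them a leftover sleeve is stuck fast: it stops the gauge rigidly 36 to 48 mm below the mouth.. Origin under the bracket's centre, z up, x to the back
- rack: plain wooden block 70 x 160 mm, 60 mm tall, fixed on the bench to the right and in front of the manifold, with two upright round holes; gauge and cartridge stand on the floors of the holes, which one in which differs. Origin under its centre, z up
- cavity_1 (a point): mouth of the left end (nearest the robot) cavity of the manifold block: bore centre in the plane of the top face. z axis points out of the cavity along the bore, tilted 25 degrees from vertical toward the manifold's front; y axis runs along the row of cavities toward cavity 1; parts go in along -z. Round bore 23 mm wide, 2 mm chamfer. If clear it is 75 mm deep to a flat floor
- cavity_2 (a point): mouth of the middle cavity of the manifold block: bore centre in the plane of the top face. z axis points out of the cavity along the bore, tilted 25 degrees from vertical toward the manifold's front; y axis runs along the row of cavities toward cavity 1; parts go in along -z. Round bore 23 mm wide, 2 mm chamfer. If clear it is 75 mm deep to a flat floor
- cavity_3 (a point): mouth of the right end (farthest from the robot) cavity of the manifold block: bore centre in the plane of the top face. z axis points out of the cavity along the bore, tilted 25 degrees from vertical toward the manifold's front; y axis runs along the row of cavities toward cavity 1; parts go in along -z. Round bore 23 mm wide, 2 mm chamfer. If clear it is 75 mm deep to a flat floor
- rack_hole_1 (a point): mouth of the left hole of the rack (+y end): its centre, in the plane of the rack's top face, z up, y toward hole 1 along the row. Upright round hole 24 mm wide, 50 mm deep, 2 mm chamfer
- rack_hole_2 (a point): mouth of the right hole of the rack (-y end), 90 mm from the left one and like it
- grease_tin: round metal tin with a lid, 66 mm across, 52 mm tall, on the bench near the robot. Bystander; origin under its centre
- multimeter: hand-held meter lying on its back, 138 x 68 x 42 mm. Bystander; origin under its centre
- wood_packer: plain wooden block lying flat, 45 x 95 x 32 mm, between the robot and the manifold. Bystander; origin under its centre
- pliers: combination pliers lying flat, 49 x 149 x 13 mm, right of the rack. Bystander; origin under its centre
- oil_bottle: small bottle with a long pointed spout, 46 mm across, 131 mm tall, on the robot's side of the rack. Bystander; origin under its centre
Things that resemble listed ones, but are neither listed nor needed, are in the scene too. What is shaped like the cartridge but green or purple is not meant.

How it is judged:
By the outcome, as a careful person would: the job done as asked, in the order asked, and still so for the second after the job is handed in, with the robot touching nothing.
It also fails if it takes over 72 s, if anything falls off the work surface, if the arm or the gripper's body presses on something with over 40 N, if the wrist force passes 120 N, or if a joint passes its speed limit or range.

### The arm

A 6-joint arm with a two-finger parallel gripper is mounted at the origin on a cart in front of the work surface, level with it; the furniture and walls round the work are solid. World frame = base frame: x ahead of the robot, y to its left, z up, the work surface at z = 0. Lengths are in mm, angles in degrees, forces in N, time in s.
With the tool pointing down it reaches from about 225 to 725 mm from the base axis. Payload 3.1 kg.
Tool frame: the origin (TCP) lies midway between the tips of the shut fingers; the grasp point (between the pads) lies 19 mm behind it (arm.grip_depth is the distance from the TCP to the grasp point, in mm); y points along the fingers, z is the direction in which the jaws open and shut, and the axes are right-handed (so a half turn about y gives the same grasp; the last joint's range is limited). The gripper opens to 85 mm and grips with 20 to 120 N. Pads are 22 mm wide; open, the fingers measure 114 mm over their backs; the gripper's body (76 mm by 85 mm) begins 54 mm behind the grasp point. The pads swing forward as they close: fully open they stand 13 mm farther back than shut.
Start: joints at [69.454, 2.75, 5.684, 92.934, 0, 82.678], TCP at [120.105, 511.07, 231.312] pointing down, gripper open.
Joint ranges: [-166.93, 166.93], [-56.73, 111.36], [-69.38, 81.34], [-121.58, 131.49], [-85.45, 84.26], [-180, 180]. Speed limits (degrees/s): [159.86, 159.86, 180, 180, 180, 180].

### API

Orientations are given as [roll, pitch, yaw] about the fixed x, y, z axes, in that order (R = Rz(yaw) Ry(pitch) Rx(roll)).
In Python, from rig import arm, imaging, order gives the robot as it stands.
- The arm moves only by the tool carry_out, never from a script. Its argument "commands" is a list of rows, each an object with "slide": the shift along the tool's x, y, z in m, a list of three; "twist": the turn about the tool's y in degrees. In form: [{"slide": [dx, dy, dz], "twist": twist}, ...]. A call has 1 to 5 rows; each row is the pose to reach, as a shift and turn from the pose measured when the call began, along the tool's axes at that moment; what a row does not reach only later rows make up. A row lasts 1/8 s, in which the tool goes at most 62.5 mm and 10.7 degrees, less where a joint would pass 70% of its speed; a pose out of reach is approached as far as the arm can. A call with a gripper value outside its range is refused whole. "grip" is the finger opening in m, from 0 to 0.0854, set as the call begins (left out, the last holds). The fingers move at their own pace and stop on an object; "squeeze" is the grip in N (left out, the last holds). Time passes only in rows, so rows that repeat a pose let the fingers close. It gives the time, the measured TCP pose, the force and the opening at its end, in the units of the state.
- arm.state(): the state, without advancing time (a new reading comes with each control period).
- imaging.get_image(name): name is "scene" or "top" or "wrist"; returns a dict with "color" (480x640x3 uint8, red, green, blue), "fx", "fy", "cx", "cy" (pixels), "position" and "attitude" of the camera in the world. Camera axes: x right, y down, z forward; pixel columns grow to the right and rows downward; lengths in mm; the calibration is good to about 2 mm. A picture is of the moment at which its call begins. There is no depth.
- order.finish_job(): hands the job in, once; it reports no verdict.
The state is a dict: "clock": time; "joints": joint angles; "joint_velocities": joint speeds; "joint_torque": joint torques, N m; "tool_pos": TCP position; "tool_rot": TCP orientation; "contact_force": force on the tool from outside, world axes, zero at the start; "moment": the same for the moment, N m; "width": finger opening in mm.
Only numpy, scipy, OpenCV 4.12 (cv2) and the standard library are available. Lean on these libraries where they do the work, as an engineer would, in place of code of your own. Each camera call takes 0.05 s, during which the arm holds its last target.

## Working session

There is one attempt and no reset: what is moved stays moved. The work goes in short steps, Python scripts to look and compute and a tool call to move; the robot and the scene stay as the last step left them, time stands still between calls to the robot, and variables do not carry over. Pictures are saved under pics/ and viewed, and the job is handed in when it is done.

Besides the shell and the picture viewer there is one more tool, called after ">>>" as name([rows], argument=value, ...), one row to a line, values as JSON. carry_out: Moves the arm, as the interface text tells. Its arguments: {"type":"object","properties":{"commands":{"type":"array"},"grip":{"type":"number"},"squeeze":{"type":"number"}},"required":["commands"]}

```bash
ls; mkdir -p pics
python3 - <<'E'
from rig import arm, imaging
import cv2
print(arm.state(), arm.grip_depth)
for n in ("scene","top","wrist"):
    d=imaging.get_image(n); cv2.imwrite(f"pics/{n}0.png",d["color"][:,:,::-1])
    print(n,{k:v for k,v in d.items() if k!="color"})
E
```

```text
pics
{'clock': 0.0, 'joints': array([6.94533548e+01, 2.79192793e+00, 5.58972265e+00, 9.29329077e+01,
       6.44515978e-04, 8.26768540e+01]), 'joint_velocities': array([ 0.08213929, -0.02065418, -0.03719876,  0.0526438 , -0.0148707 ,
        0.10612043]), 'joint_torque': array([ 8.11403970e-04, -3.38782024e+01,  3.20016003e+01,  2.01017159e-02,
       -1.57600612e-04,  6.24034499e-06]), 'tool_pos': array([119.89071371, 510.49296528, 230.1093747 ]), 'tool_rot': array([-9.01339287e+01,  1.78614595e-02, -1.32235209e+01]), 'contact_force': array([-0.43033713,  0.37610339,  0.4995271 ]), 'moment': array([-0.0653208 , -0.01533321, -0.00884105]), 'width': 85.46971838158127} 18.700000000000003
scene {'fx': 456.2975288839763, 'fy': 456.2975288839763, 'cx': 319.577039617127, 'cy': 234.1789952878659, 'position': array([ -75.04284726, -767.52203066,  462.24500024]), 'attitude': array([-116.46408007,    0.15397555,  -48.18702262])}
top {'fx': 491.1499733878739, 'fy': 491.1499733878739, 'cx': 323.33946538533803, 'cy': 231.9145915791362, 'position': array([ 370.82230628, -270.48460202, 1031.13364898]), 'attitude': array([-1.72277555e+02,  1.32188887e-01, -9.02186491e+01])}
wrist {'fx': 390.8754261454146, 'fy': 390.8754261454146, 'cx': 316.0675320237751, 'cy': 243.13816644886776, 'position': array([ 47.10874393, 527.26251109, 373.35204608]), 'attitude': array([1.63244793e+02, 1.27007654e-01, 7.67951665e+01])}
```

View pics/scene0.png

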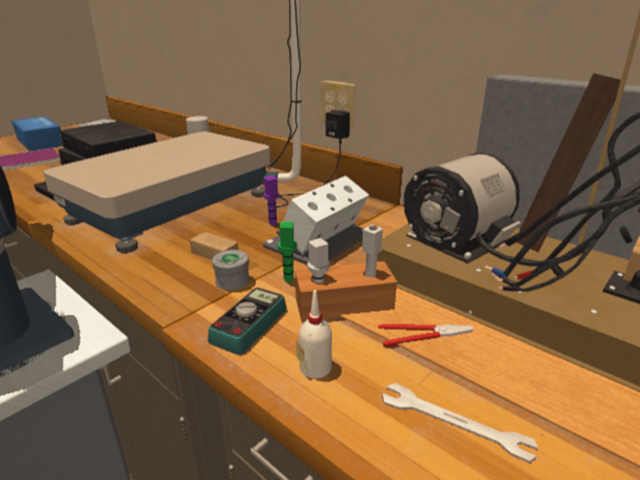

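View pics/top0.png

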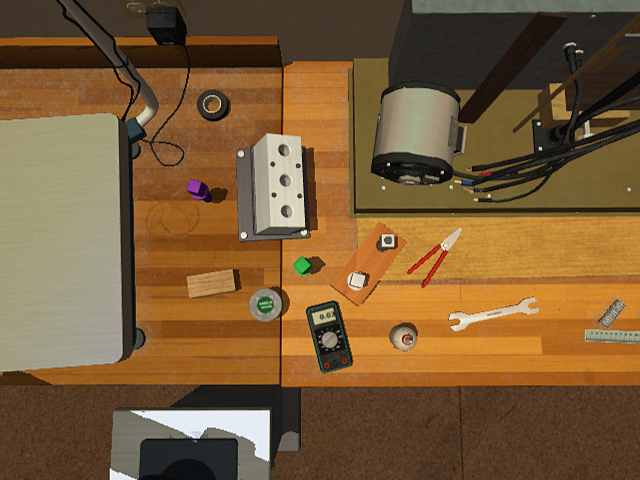

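View pics/wrist0.png

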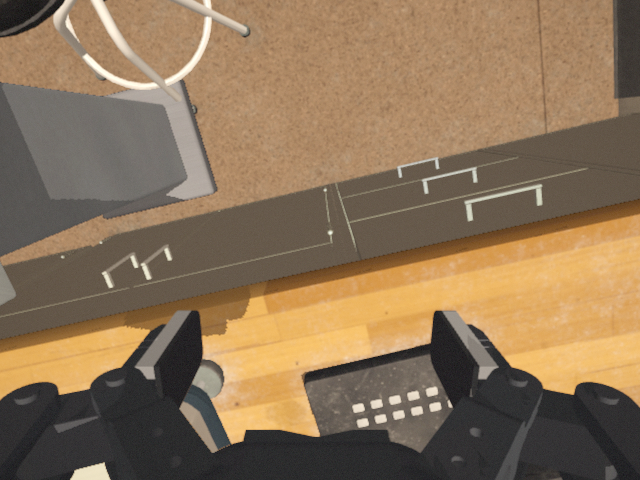

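```bash
cat > h.py <<'E'
import numpy as np, cv2
from scipy.spatial.transform import Rotation as Ro
from rig import arm, imaging
def Rm(a): return Ro.from_euler('xyz',a,degrees=True).as_matrix()
def proj(d,P):
    P=np.atleast_2d(P); c=(P-d["position"])@Rm(d["attitude"])
    return np.c_[d["fx"]*c[:,0]/c[:,2]+d["cx"], d["fy"]*c[:,1]/c[:,2]+d["cy"]]
def ray(d,uv):
    v=Rm(d["attitude"])@np.array([(uv[0]-d["cx"])/d["fx"],(uv[1]-d["cy"])/d["fy"],1]); return d["position"],v/np.linalg.norm(v)
def onz(d,uv,z):
    o,v=ray(d,uv); return o+v*(z-o[2])/v[2]
def crop(d,box,f,name):
    x0,y0,x1,y1=box; im=d["color"][y0:y1,x0:x1,::-1]
    cv2.imwrite("pics/"+name,cv2.resize(im,None,fx=f,fy=f,interpolation=cv2.INTER_CUBIC))
def st():
    s=arm.state(); print({k:np.round(s[k],2) for k in("clock","tool_pos","tool_rot","contact_force","moment","width","joints")}); return s
E
python3 - <<'E'
from h import *
d=imaging.get_image("top"); np.save("top.npy",d,allow_pickle=True)
crop(d,(225,120,425,310),4,"t1.png")
d=imaging.get_image("scene"); np.save("scene.npy",d,allow_pickle=True)
crop(d,(255,165,405,325),5,"s1.png") if 0 else crop(d,(255,165,405,325),3.7,"s1.png")
E
```

```text
(no output)
```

View pics/t1.png

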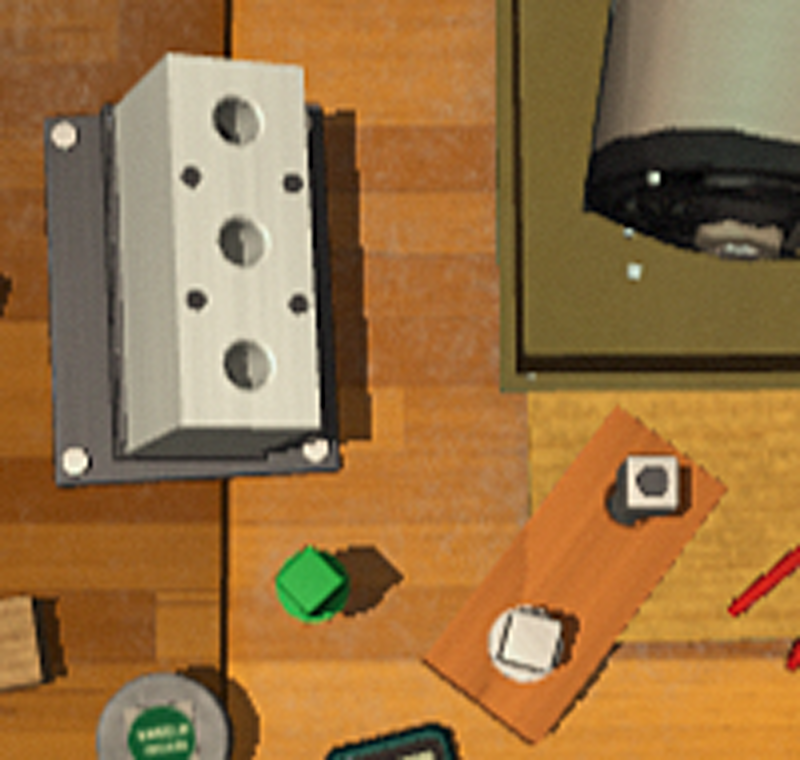

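View pics/s1.png

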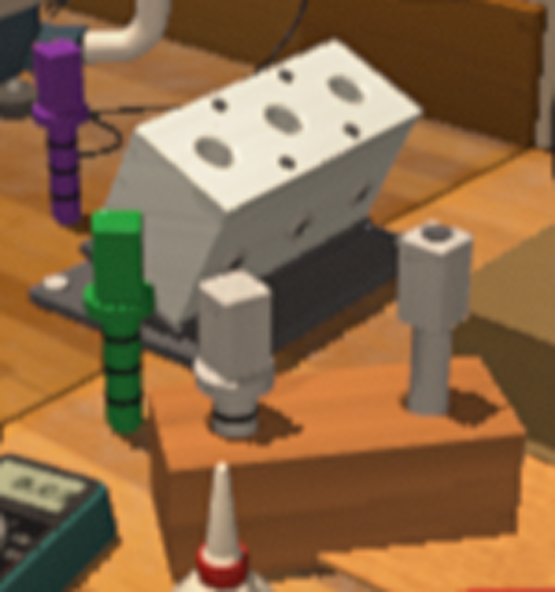

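Run:
```python
from h import *
t=np.load("top.npy",allow_pickle=True).item(); s=np.load("scene.npy",allow_pickle=True).item()
f=lambda x,y:((x+.5)/4-.5+225,(y+.5)/4-.5+120)
g=lambda x,y:((x+.5)/3.7-.5+255,(y+.5)/3.7-.5+165)
def tri(a,b):
    o1,v1=ray(t,a);o2,v2=ray(s,b)
    A=np.c_[v1,-v2];k=np.linalg.lstsq(A,o2-o1,rcond=None)[0];p,q=o1+k[0]*v1,o2+k[1]*v2
    return np.round((p+q)/2,1),np.round(np.linalg.norm(p-q),1)
print("gauge top",onz(t,f(653,482),144),tri(f(653,482),g(436,236)))
gc=[(627,458),(676,457),(680,505),(632,508)]
print([np.round(onz(t,f(*c),144),1) for c in gc])
print("cart top",onz(t,f(532,638),128),tri(f(532,638),g(236,286)))
cc=[(513,608),(563,614),(550,671),(499,662)]
print([np.round(onz(t,f(*c),128),1) for c in cc])
for a,b in [((238,120),(346,89)),((242,242),(282,119)),((249,364),(214,152))]:
    print("cav",np.round(onz(t,f(*a),113),1),tri(f(*a),g(*b)))
print("face corners",[ (tri(f(*a),g(*b))) for a,b in [((168,53),(337,40)),((303,66),(420,110)),((322,430),(226,211)),((182,428),(138,129))]])
for c in [(618,406),(726,487),(532,744),(423,658)]: print("rack",np.round(onz(t,f(*c),60),1))
```

```text
gauge top [ 475.58035219 -386.17061667  144.        ] (array([ 476.3, -387. ,  141.5]), np.float64(1.3))
[array([ 486.6, -374.6,  144. ]), array([ 487. , -396.9,  144. ]), array([ 465. , -398.2,  144. ]), array([ 463.7, -376.4,  144. ])]
cart top [ 405.78358766 -331.32820225  128.        ] (array([ 406.4, -332.1,  125.1]), np.float64(1.6))
[array([ 419.5, -322.8,  128. ]), array([ 416.7, -345.7,  128. ]), array([ 390.7, -339.4,  128. ]), array([ 394.9, -316.1,  128. ])]
cav [ 656.  -193.7  113. ] (array([ 657.2, -193.8,  110. ]), np.float64(0.8))
cav [ 595.7 -196.1  113. ] (array([ 596.7, -196.1,  109.8]), np.float64(0.9))
cav [ 536.4 -199.8  113. ] (array([ 537.1, -199.6,  109.7]), np.float64(0.3))
face corners [(array([ 686.4, -161.9,  125. ]), np.float64(2.5)), (array([ 689.1, -224.5,   95.4]), np.float64(0.9)), (array([ 507.6, -234.3,   95.7]), np.float64(1.3)), (array([ 505.7, -171.2,  124.7]), np.float64(4.4))]
rack [ 523.8 -380.4   60. ]
rack [ 482.8 -433.4   60. ]
rack [ 356.8 -335.2   60. ]
rack [ 398.8 -282.2   60. ]
```

```bash
cat >> h.py <<'E'
def plan(wps, maxd=60, maxt=10.5):
    """wps: list of (x,y,z,yaw,maxd?) ; prints rows from the present pose"""
    s=st(); p=s["tool_pos"]; R=Rm(s["tool_rot"]); yaw0=s["tool_rot"][2]
    cp,cy=p.copy(),yaw0; rows=[]
    for w in wps:
        md=w[4] if len(w)>4 else maxd
        tp=np.array(w[:3],float); ty=w[3]
        n=max(1,int(np.ceil(max(np.linalg.norm(tp-cp)/md,abs(ty-cy)/maxt)-1e-3)))
        for i in range(1,n+1):
            q=cp+(tp-cp)*i/n; y=cy+(ty-cy)*i/n
            rows.append((np.round(R.T@(q-p)/1000,4).tolist(), round(-(y-yaw0),1)))
        cp,cy=tp,ty
    for i,r in enumerate(rows[:10]): print(i,r)
    print(len(rows))
E
python3 - <<'E'
from h import *
t=np.load("top.npy",allow_pickle=True).item()
plan([(200,420,290,-20),(420,-100,290,-60),(476,-386,250,-87)])
E
```

```text
{'clock': np.float64(0.25), 'tool_pos': array([120.02, 510.78, 230.7 ]), 'tool_rot': array([-9.007e+01,  1.000e-02, -1.323e+01]), 'contact_force': array([-0.02, -0.46, -0.09]), 'moment': array([-0.01,  0.02, -0.01]), 'width': np.float64(85.3), 'joints': array([69.45,  2.77,  5.64, 92.93, -0.  , 82.68])}
0 ([0.0329, -0.0197, -0.0234], np.float64(2.3))
1 ([0.0657, -0.0395, -0.0468], np.float64(4.5))
2 ([0.0986, -0.0592, -0.0701], np.float64(6.8))
3 ([0.1319, -0.0592, -0.1157], np.float64(10.8))
4 ([0.1652, -0.0591, -0.1613], np.float64(14.8))
5 ([0.1986, -0.0591, -0.2069], np.float64(18.8))
6 ([0.2319, -0.059, -0.2525], np.float64(22.8))
7 ([0.2652, -0.059, -0.2981], np.float64(26.8))
8 ([0.2985, -0.0589, -0.3437], np.float64(30.8))
9 ([0.3318, -0.0589, -0.3893], np.float64(34.8))
18
```

>>> carry_out([
  {"slide":[0.033,-0.02,-0.023],"twist":2},
  {"slide":[0.066,-0.04,-0.047],"twist":4},
  {"slide":[0.099,-0.06,-0.07],"twist":7},
  {"slide":[0.132,-0.06,-0.116],"twist":11},
  {"slide":[0.165,-0.06,-0.161],"twist":15},
])

```text
clock: 0.88
tool_pos: [244.5, 315.1, 291.2]
tool_rot: [-90.0, -0.0, -28.3]
contact_force: [0.6, -0.6, -0.2]
width: 85.3
```

Run:
```python
from h import *
plan([(420,-100,290,-60),(476,-386,250,-87)])
```

```text
{'clock': np.float64(0.88), 'tool_pos': array([244.48, 315.1 , 291.17]), 'tool_rot': array([-9.002e+01, -5.000e-02, -2.831e+01]), 'contact_force': array([ 0.63, -0.6 , -0.17]), 'moment': array([ 0.  , -0.06, -0.01]), 'width': np.float64(85.28), 'joints': array([ 4.258e+01, -1.442e+01, -3.230e+00,  1.012e+02, -5.000e-02,
        7.089e+01])}
0 ([0.0439, 0.0002, -0.0353], np.float64(4.0))
1 ([0.0878, 0.0004, -0.0706], np.float64(7.9))
2 ([0.1318, 0.0006, -0.1058], np.float64(11.9))
3 ([0.1757, 0.0008, -0.1411], np.float64(15.8))
4 ([0.2196, 0.001, -0.1764], np.float64(19.8))
5 ([0.2635, 0.0012, -0.2117], np.float64(23.8))
6 ([0.3075, 0.0014, -0.2469], np.float64(27.7))
7 ([0.3514, 0.0016, -0.2822], np.float64(31.7))
8 ([0.3884, 0.0096, -0.3273], np.float64(37.1))
9 ([0.4253, 0.0176, -0.3723], np.float64(42.5))
13
```

Tracking is good.

>>> carry_out([
  {"slide":[0.044,0,-0.035],"twist":4},
  {"slide":[0.088,0,-0.07],"twist":8},
  {"slide":[0.132,0,-0.106],"twist":12},
  {"slide":[0.176,0,-0.141],"twist":16},
  {"slide":[0.22,0,-0.176],"twist":20},
])

```text
clock: 1.5
tool_pos: [355.1, 54.0, 291.6]
tool_rot: [-89.9, -0.1, -48.4]
contact_force: [1.1, 0.1, 0.9]
width: 85.6
```

Run:
```python
from h import *
plan([(420,-100,290,-60),(476,-386,230,-87)])
```

```text
{'clock': np.float64(1.5), 'tool_pos': array([355.13,  54.05, 291.56]), 'tool_rot': array([-89.94,  -0.09, -48.45]), 'contact_force': array([1.1 , 0.09, 0.89]), 'moment': array([ 0.08, -0.07,  0.04]), 'width': np.float64(85.63), 'joints': array([-2.0600e+00, -2.0280e+01, -7.6500e+00,  1.0252e+02, -2.0000e-02,
        4.6390e+01])}
0 ([0.0528, 0.0006, -0.0179], np.float64(3.9))
1 ([0.1055, 0.0012, -0.0358], np.float64(7.7))
2 ([0.1583, 0.0017, -0.0536], np.float64(11.6))
3 ([0.2085, 0.0138, -0.0832], np.float64(17.0))
4 ([0.2587, 0.0258, -0.1128], np.float64(22.4))
5 ([0.309, 0.0379, -0.1424], np.float64(27.8))
6 ([0.3592, 0.0499, -0.1719], np.float64(33.2))
7 ([0.4094, 0.062, -0.2015], np.float64(38.6))
8
```

>>> carry_out([
  {"slide":[0.053,0,-0.018],"twist":4},
  {"slide":[0.106,0,-0.036],"twist":8},
  {"slide":[0.158,0,-0.054],"twist":12},
  {"slide":[0.208,0.014,-0.083],"twist":17},
  {"slide":[0.259,0.026,-0.113],"twist":22},
])

```text
clock: 2.12
tool_pos: [442.7, -216.7, 265.5]
tool_rot: [-89.9, -0.1, -70.6]
contact_force: [1.2, 0.5, 0.5]
width: 85.3
```

Run:
```python
from h import *
plan([(476,-386,230,-87),(476,-386,230,-87)])
```

```text
{'clock': np.float64(2.12), 'tool_pos': array([ 442.67, -216.65,  265.48]), 'tool_rot': array([-8.987e+01, -7.000e-02, -7.062e+01]), 'contact_force': array([1.19, 0.48, 0.52]), 'moment': array([ 0.  , -0.01, -0.01]), 'width': np.float64(85.28), 'joints': array([-3.392e+01, -1.540e+00,  5.280e+00,  9.668e+01,  6.000e-02,
        3.670e+01])}
0 ([0.0569, 0.0119, -0.0083], np.float64(5.5))
1 ([0.1138, 0.0238, -0.0166], np.float64(10.9))
2 ([0.1708, 0.0356, -0.0248], np.float64(16.4))
3 ([0.1708, 0.0356, -0.0248], np.float64(16.4))
4
```

>>> carry_out([
  {"slide":[0.057,0.012,-0.008],"twist":5.5},
  {"slide":[0.114,0.024,-0.017],"twist":11},
  {"slide":[0.171,0.036,-0.025],"twist":16.4},
  {"slide":[0.171,0.036,-0.025],"twist":16.4},
])

```text
clock: 2.62
tool_pos: [474.8, -389.3, 224.2]
tool_rot: [-90.2, 0.2, -87.3]
contact_force: [-0.8, 0.8, -0.5]
width: 85.8
```

Run:
```python
from h import *
st()
d=imaging.get_image("wrist"); np.save("w1.npy",d,allow_pickle=True); cv2.imwrite("pics/w1.png",d["color"][:,:,::-1])
print(d["position"],d["attitude"])
print("pred gauge top, bottom, cart top",proj(d,[[475.6,-386.2,144],[475.6,-386.2,60],[405.8,-331.3,128]]))
d=imaging.get_image("scene"); crop(d,(255,120,455,300),4,"s2.png")
```

```text
{'clock': np.float64(2.62), 'tool_pos': array([ 474.77, -389.29,  224.19]), 'tool_rot': array([-90.15,   0.24, -87.28]), 'contact_force': array([-0.75,  0.83, -0.47]), 'moment': array([0.05, 0.04, 0.03]), 'width': np.float64(85.79), 'joints': array([-4.563e+01,  1.665e+01,  2.058e+01,  9.421e+01,  5.000e-02,
        4.165e+01])}
[ 470.39945045 -316.79551189  367.59808685] [163.45899948   0.16730099   2.74328183]
pred gauge top, bottom, cart top [[320.28385677 248.20930547]
 [319.50958276 217.20518882]
 [207.88118572 146.98508469]]
```

View pics/w1.png

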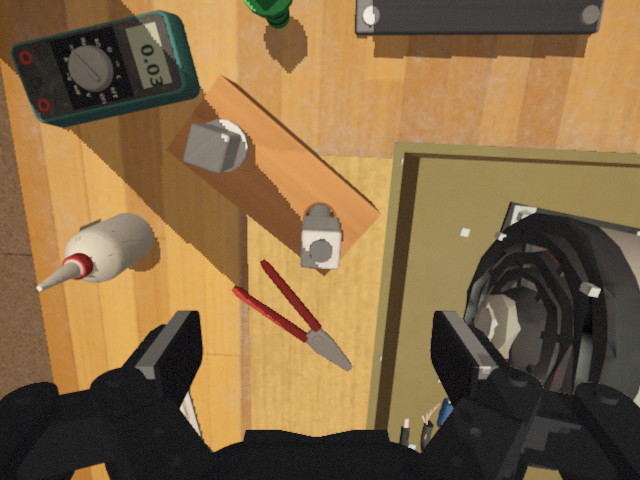

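View pics/s2.png

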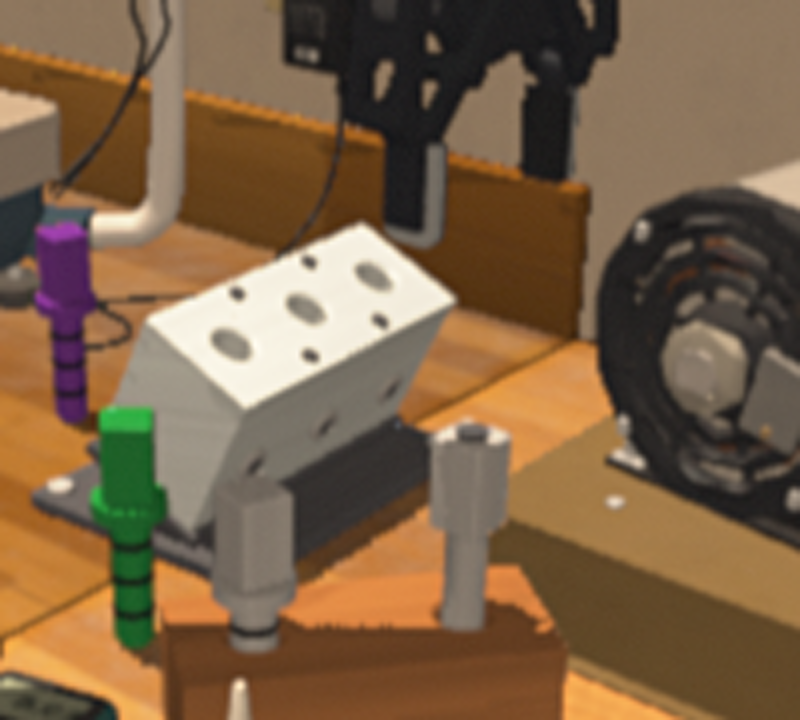

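Run:
```python
from h import *
plan([(475.8,-386.3,150,-87,50),(475.8,-386.3,105,-87,30),(475.8,-386.3,105,-87)])
```

```text
{'clock': np.float64(2.72), 'tool_pos': array([ 475.45, -386.29,  228.25]), 'tool_rot': array([-89.95,   0.12, -87.06]), 'contact_force': array([ 1.51, -0.12,  0.46]), 'moment': array([ 0.02, -0.04,  0.04]), 'width': np.float64(85.29), 'joints': array([-45.42,  16.23,  20.53,  94.36,   0.11,  41.63])}
0 ([0.0001, 0.0391, 0.0001], np.float64(-0.0))
1 ([0.0002, 0.0783, 0.0003], np.float64(-0.1))
2 ([0.0002, 0.1008, 0.0003], np.float64(-0.1))
3 ([0.0003, 0.1233, 0.0003], np.float64(-0.1))
4 ([0.0003, 0.1233, 0.0003], np.float64(-0.1))
5
```

>>> carry_out([
  {"slide":[0,0.039,0],"twist":0},
  {"slide":[0,0.078,0],"twist":0},
  {"slide":[0,0.101,0],"twist":0},
  {"slide":[0,0.123,0],"twist":0},
  {"slide":[0,0.123,0],"twist":0},
])

```text
clock: 3.35
tool_pos: [474.8, -383.6, 104.6]
tool_rot: [-90.1, 0.2, -86.9]
contact_force: [-0.5, -1.0, 0.4]
width: 85.5
```

>>> carry_out([
  {"slide":[0,0,0],"twist":0},
  {"slide":[0,0,0],"twist":0},
  {"slide":[0,0,0],"twist":0},
  {"slide":[0,0,0],"twist":0},
], grip=0.0, squeeze=40)

```text
clock: 3.85
tool_pos: [475.5, -384.1, 105.7]
tool_rot: [-89.9, 0.2, -86.9]
contact_force: [0.4, 0.8, 2.1]
width: 23.7
```

Run:
```python
from h import *
st()
```

```text
{'clock': np.float64(3.85), 'tool_pos': array([ 475.54, -384.08,  105.71]), 'tool_rot': array([-89.95,   0.17, -86.94]), 'contact_force': array([0.38, 0.8 , 2.06]), 'moment': array([ 0.06, -0.18,  0.07]), 'width': np.float64(23.65), 'joints': array([-45.29,  16.1 ,   6.42,  80.41,   0.15,  41.65])}
```

>>> carry_out([
  {"slide":[0.001,-0.014,0],"twist":0},
  {"slide":[0.001,-0.027,0],"twist":0},
  {"slide":[0.001,-0.039,0],"twist":0},
  {"slide":[0.001,-0.039,0],"twist":0},
])

```text
clock: 4.35
tool_pos: [476.3, -386.1, 146.8]
tool_rot: [-89.8, 0.0, -86.9]
contact_force: [-0.6, -0.5, -1.2]
width: 23.3
```

Run:
```python
from h import *
hy=np.array([475.8,-385.8]); fr=np.array([0.052,-0.9986])
w=[]
for ph in (0,7,14,20.5,20.5):
    h=12+108*np.sin(np.radians(ph)); H=-2+108*np.cos(np.radians(ph))
    w.append((*(hy+fr*h),60+H-21.3,-87))
plan(w)
d=imaging.get_image("scene"); crop(d,(305,120,455,300),4,"s3.png")
```

```text
{'clock': np.float64(4.35), 'tool_pos': array([ 476.34, -386.07,  146.77]), 'tool_rot': array([-8.982e+01,  2.000e-02, -8.694e+01]), 'contact_force': array([-0.62, -0.48, -1.25]), 'moment': array([ 0.03, -0.  ,  0.02]), 'width': np.float64(23.28), 'joints': array([-45.36,  15.64,  10.55,  84.8 ,   0.15,  41.58])}
0 ([0.0117, 0.0021, -0.0005], np.float64(0.1))
1 ([0.0249, 0.0029, -0.0006], np.float64(0.1))
2 ([0.0378, 0.0053, -0.0006], np.float64(0.1))
3 ([0.0495, 0.0089, -0.0006], np.float64(0.1))
4 ([0.0495, 0.0089, -0.0006], np.float64(0.1))
5
```

View pics/s3.png

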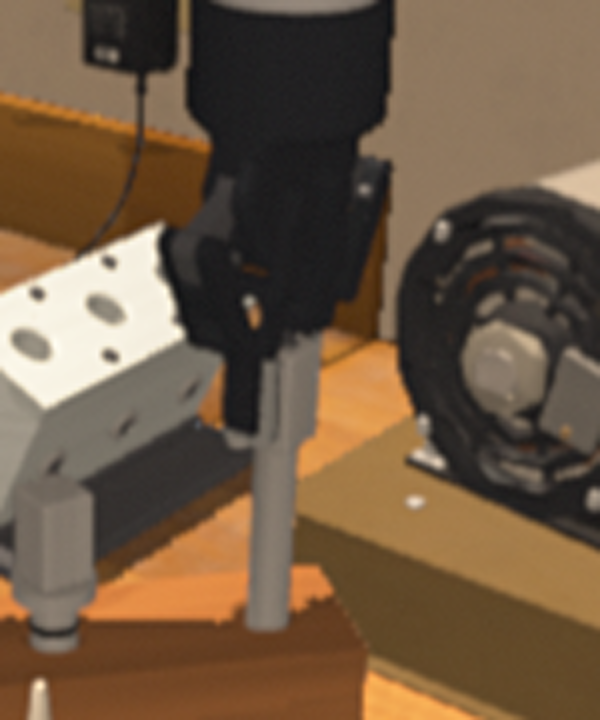

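>>> carry_out([
  {"slide":[0.006,0.001,0],"twist":0},
  {"slide":[0.012,0.002,0],"twist":0},
  {"slide":[0.018,0.0024,0],"twist":0},
  {"slide":[0.025,0.003,0],"twist":0},
  {"slide":[0.025,0.003,0],"twist":0},
], squeeze=22)

```text
clock: 5.03
tool_pos: [477.3, -411.4, 142.1]
tool_rot: [-89.9, 0.1, -87.0]
contact_force: [2.1, 2.7, -1.6]
width: 23.5
```

Run:
```python
from h import *
st()
d=imaging.get_image("scene"); crop(d,(305,120,455,300),4,"s4.png")
```

```text
{'clock': np.float64(5.03), 'tool_pos': array([ 477.35, -411.38,  142.14]), 'tool_rot': array([-8.989e+01,  8.000e-02, -8.698e+01]), 'contact_force': array([ 2.12,  2.73, -1.56]), 'moment': array([ 0.69, -0.34, -0.01]), 'width': np.float64(23.51), 'joints': array([-46.92,  18.38,  13.38,  84.98,   0.14,  40.06])}
```

View pics/s4.png

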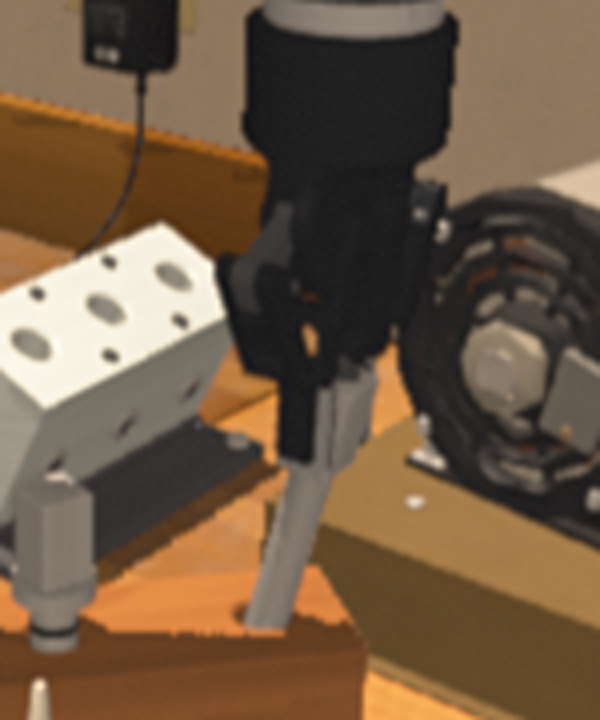

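>>> carry_out([
  {"slide":[0.007,0.0005,0],"twist":0},
  {"slide":[0.014,0.0015,0],"twist":0},
  {"slide":[0.02,0.003,0],"twist":0},
  {"slide":[0.025,0.004,0],"twist":0},
  {"slide":[0.025,0.004,0],"twist":0},
])

```text
clock: 5.7
tool_pos: [478.4, -437.1, 137.9]
tool_rot: [-89.9, 0.0, -87.0]
contact_force: [1.5, 3.3, -2.4]
width: 23.2
```

>>> carry_out([
  {"slide":[0,0,0],"twist":0},
], squeeze=80)

```text
clock: 5.82
tool_pos: [478.3, -437.3, 138.2]
tool_rot: [-89.9, -0.0, -87.0]
contact_force: [0.6, 3.2, -2.4]
width: 23.0
```

Run:
```python
from h import *
st()
d=imaging.get_image("scene"); np.save("s5.npy",d,allow_pickle=True);crop(d,(305,120,455,300),4,"s5.png")
```

```text
{'clock': np.float64(5.82), 'tool_pos': array([ 478.34, -437.35,  138.22]), 'tool_rot': array([-8.993e+01, -2.000e-02, -8.701e+01]), 'contact_force': array([ 0.59,  3.22, -2.37]), 'moment': array([ 1.11, -0.16,  0.  ]), 'width': np.float64(22.98), 'joints': array([-4.838e+01,  2.116e+01,  1.643e+01,  8.521e+01,  4.000e-02,
        3.863e+01])}
```

View pics/s5.png

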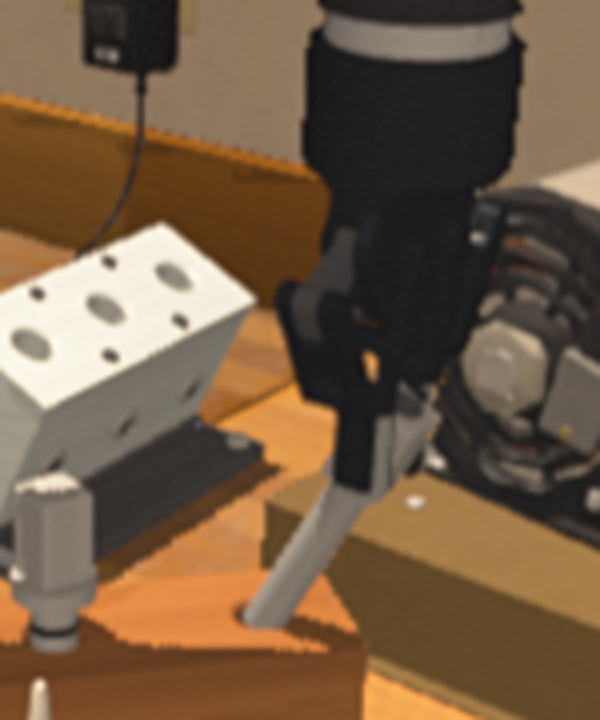

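Run:
```python
from h import *
plan([(480,-445,165,-87,30),(500,-400,225,-87,50),(539.3,-263,240,-87),(539.3,-263,240,-87)])
```

```text
{'clock': np.float64(5.88), 'tool_pos': array([ 478.32, -437.27,  138.2 ]), 'tool_rot': array([-8.993e+01, -1.000e-02, -8.701e+01]), 'contact_force': array([-0.13,  2.97, -1.93]), 'moment': array([ 0.97, -0.12, -0.05]), 'width': np.float64(23.22), 'joints': array([-4.838e+01,  2.116e+01,  1.643e+01,  8.522e+01,  5.000e-02,
        3.863e+01])}
0 ([0.0078, -0.0268, 0.0013], np.float64(-0.0))
1 ([-0.0141, -0.0568, 0.0125], np.float64(-0.0))
2 ([-0.0361, -0.0868, 0.0237], np.float64(-0.0))
3 ([-0.081, -0.0918, 0.0392], np.float64(-0.0))
4 ([-0.1259, -0.0968, 0.0546], np.float64(-0.0))
5 ([-0.1708, -0.1017, 0.0701], np.float64(-0.0))
6 ([-0.1708, -0.1017, 0.0701], np.float64(-0.0))
7
```

>>> carry_out([
  {"slide":[0.005,-0.027,0.001],"twist":0},
  {"slide":[-0.01,-0.057,0.01],"twist":0},
  {"slide":[-0.036,-0.087,0.024],"twist":0},
  {"slide":[-0.081,-0.092,0.039],"twist":0},
  {"slide":[-0.126,-0.097,0.055],"twist":0},
])

```text
clock: 6.5
tool_pos: [527.3, -309.9, 237.1]
tool_rot: [-89.8, -0.4, -87.1]
contact_force: [0.8, 0.6, -2.1]
width: 23.3
```

Run:
```python
from h import *
plan([(539.3,-263,225,-87),(539.3,-263,225,-87)])
```

```text
{'clock': np.float64(6.5), 'tool_pos': array([ 527.35, -309.92,  237.15]), 'tool_rot': array([-89.79,  -0.37, -87.1 ]), 'contact_force': array([ 0.82,  0.57, -2.05]), 'moment': array([ 0.  , -0.02,  0.05]), 'width': np.float64(23.27), 'joints': array([-36.64,  15.75,  20.96,  94.82,  -0.16,  50.46])}
0 ([-0.0463, 0.0119, 0.0143], np.float64(-0.1))
1 ([-0.0463, 0.0119, 0.0143], np.float64(-0.1))
2
```

>>> carry_out([
  {"slide":[-0.023,0.006,0.007],"twist":0},
  {"slide":[-0.046,0.012,0.014],"twist":0},
  {"slide":[-0.046,0.012,0.014],"twist":0},
])

```text
clock: 6.88
tool_pos: [539.6, -263.2, 225.4]
tool_rot: [-89.8, -0.6, -87.0]
contact_force: [-0.1, -0.2, -2.0]
width: 23.2
```

Run:
```python
from h import *
st()
d=imaging.get_image("scene"); np.save("s6.npy",d,allow_pickle=True);crop(d,(275,110,425,260),5,"s6.png") if 0 else crop(d,(275,110,425,260),4,"s6.png")
d=imaging.get_image("wrist"); np.save("w6.npy",d,allow_pickle=True);cv2.imwrite("pics/w6.png",d["color"][:,:,::-1])
d=imaging.get_image("top"); np.save("t6.npy",d,allow_pickle=True);crop(d,(225,120,385,270),5,"t6.png")
```

```text
{'clock': np.float64(6.88), 'tool_pos': array([ 539.55, -263.24,  225.45]), 'tool_rot': array([-89.76,  -0.57, -86.97]), 'contact_force': array([-0.05, -0.16, -1.96]), 'moment': array([-0.03,  0.02, -0.  ]), 'width': np.float64(23.2), 'joints': array([-32.23,  13.59,  17.04,  92.93,  -0.33,  54.74])}
```

View pics/s6.png

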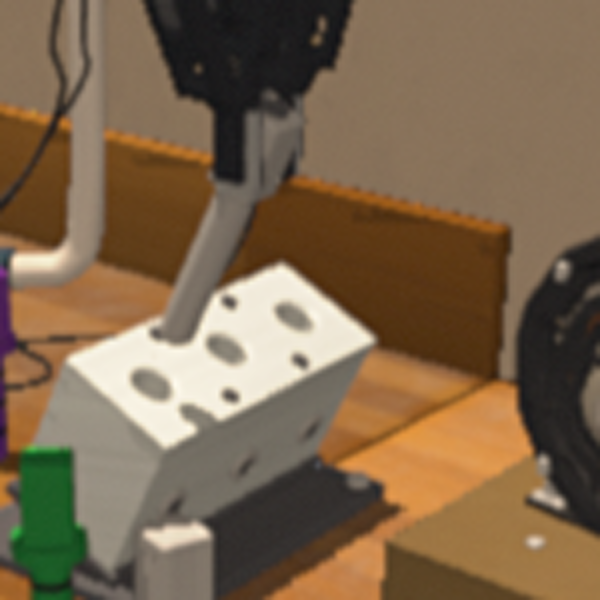

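View pics/w6.png

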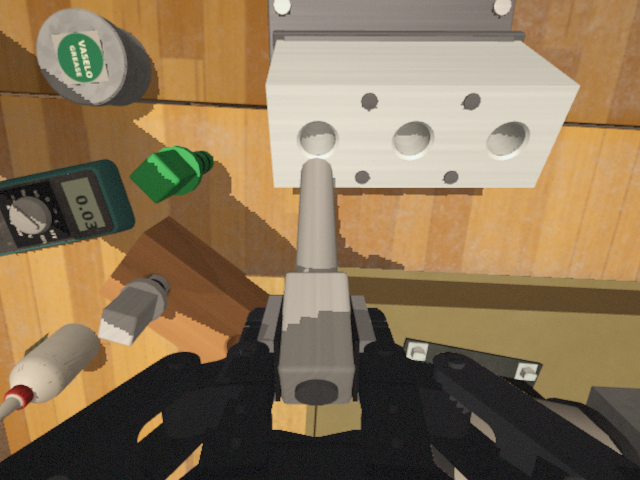

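View pics/t6.png

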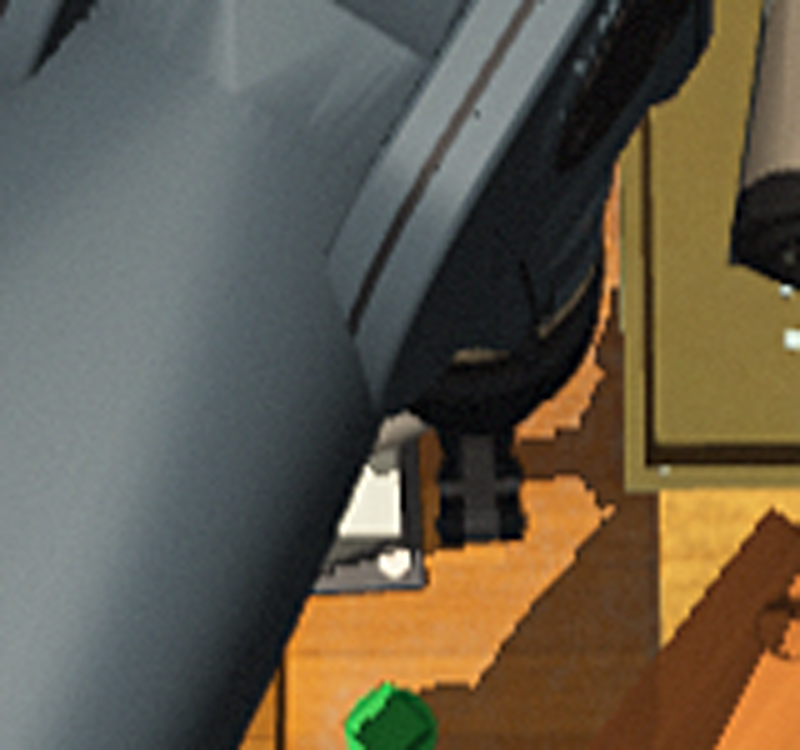

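```bash
python3 - <<'E'
from h import *
s=np.load("s6.npy",allow_pickle=True).item(); w=np.load("w6.npy",allow_pickle=True).item()
tp=np.array([539.55,-263.24,225.45]); J=tp+[0,0,21.3]
for th in (23,25,27,29):
    a=np.radians(th); z=np.array([np.sin(a)*.052,-np.sin(a)*.9986,np.cos(a)])
    pts=[J-117*z,J-25*z,J+24*z]
    print(th,np.round(proj(s,pts),1).tolist(),np.round(proj(w,pts),1).tolist())
a=np.radians(25); z=np.array([np.sin(a)*.052,-np.sin(a)*.9986,np.cos(a)])
for C in [(536.5,-199.5,112.5),(596,-196.3,112.5),(656,-193.5,112.5)]:
    print(proj(s,[C]),proj(w,[C]))
E
python3 - <<'E'
import sys; sys.path.insert(0,'.')
from h import *
w=np.load("w6.npy",allow_pickle=True).item(); import os; os.chdir(".")
crop(w,(250,90,450,240),4,"w6c.png")
E
```

```text
23 [[319.1, 194.1], [334.5, 154.7], [343.6, 131.4]] [[318.2, 171.3], [319.9, 287.9], [321.8, 405.8]]
25 [[317.6, 192.8], [334.2, 154.5], [344.0, 131.7]] [[318.2, 165.1], [320.0, 286.4], [321.7, 407.1]]
27 [[316.2, 191.5], [333.8, 154.2], [344.3, 132.0]] [[318.2, 158.9], [320.0, 285.0], [321.7, 408.3]]
29 [[314.7, 190.2], [333.5, 153.9], [344.7, 132.3]] [[318.3, 152.6], [320.0, 283.6], [321.7, 409.4]]
[[312.14603086 204.48947248]] [[318.2514249  137.20922125]]
[[330.48515627 195.74586855]] [[412.57184881 137.01853647]]
[[347.56773992 187.72127251]] [[507.40170359 137.52450729]]
```

View pics/w6c.png

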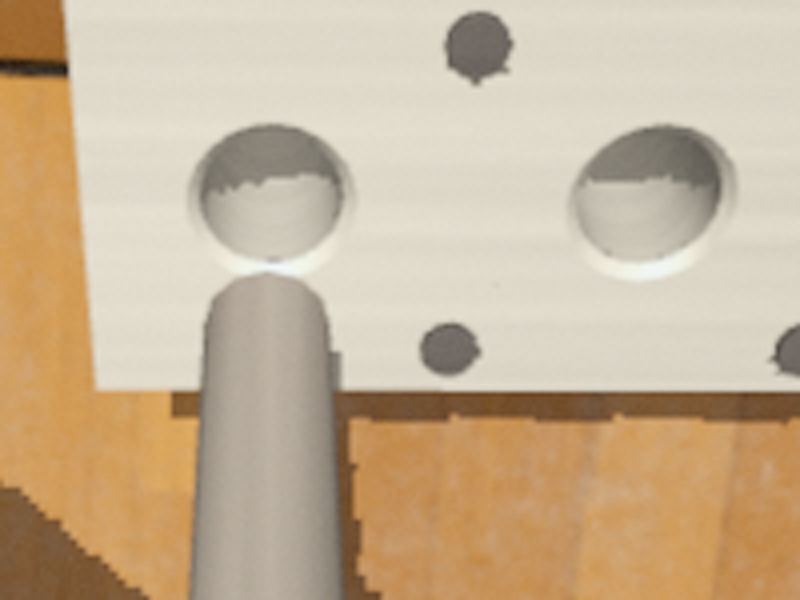

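```bash
cat >> h.py <<'E'
a=np.radians(25); ZC=np.array([np.sin(a)*.0523,-np.sin(a)*.9986,np.cos(a)])
CAV={1:np.array([536.7,-200,112.5]),2:np.array([596.4,-196.8,112.5]),3:np.array([656.2,-193.8,112.5])}
def ins(k,depths,L=117,off=21.3,yaw=-87,z=None):
    return [(*(CAV[k]+(L-t)*ZC-[0,0,off]),yaw) for t in depths]
def depth(k,L=117,off=21.3):
    s=arm.state(); v=s["tool_pos"]+[0,0,off]-CAV[k]; t=L-v@ZC; lat=v-(v@ZC)*ZC
    print("depth %.1f lat %s"%(t,np.round(lat,1)))
E
python3 - <<'E'
from h import *
plan(ins(1,[-5,0,7,14,20])); depth(1)
E
```

```text
{'clock': np.float64(7.02), 'tool_pos': array([ 539.14, -264.93,  225.58]), 'tool_rot': array([-89.75,  -0.54, -87.15]), 'contact_force': array([ 0.34, -0.35, -1.34]), 'moment': array([-0.01,  0.02,  0.05]), 'width': np.float64(23.27), 'joints': array([-32.41,  13.66,  17.14,  92.96,  -0.3 ,  54.74])}
0 ([-0.0136, 0.0237, 0.0008], np.float64(-0.1))
1 ([-0.0158, 0.0282, 0.0008], np.float64(-0.1))
2 ([-0.0188, 0.0345, 0.0008], np.float64(-0.1))
3 ([-0.0218, 0.0408, 0.0007], np.float64(-0.1))
4 ([-0.0244, 0.0462, 0.0007], np.float64(-0.1))
5
depth -32.2 lat [-0.9 -1.9 -0.9]
```

>>> carry_out([
  {"slide":[-0.0136,0.0237,0.0008],"twist":0},
  {"slide":[-0.0158,0.0282,0.0008],"twist":0},
  {"slide":[-0.0188,0.0345,0.0008],"twist":0},
  {"slide":[-0.0205,0.038,0.0008],"twist":0},
], squeeze=50)

```text
clock: 7.52
tool_pos: [539.2, -245.4, 187.6]
tool_rot: [-89.7, -0.6, -87.2]
contact_force: [-0.1, 0.6, -1.5]
width: 22.7
```

Run:
```python
from h import *
plan(ins(1,[18,24,30,33])); depth(1)
d=imaging.get_image("wrist"); np.save("w7.npy",d,allow_pickle=True); crop(d,(250,80,410,240),4,"w7c.png")
```

```text
{'clock': np.float64(7.52), 'tool_pos': array([ 539.2 , -245.37,  187.61]), 'tool_rot': array([-89.72,  -0.59, -87.18]), 'contact_force': array([-0.1 ,  0.61, -1.47]), 'moment': array([-0.02,  0.01, -0.01]), 'width': np.float64(22.73), 'joints': array([-30.77,  11.95,  10.82,  88.31,  -0.33,  56.4 ])}
0 ([-0.0037, 0.0066, -0.0002], np.float64(-0.2))
1 ([-0.0063, 0.0121, -0.0002], np.float64(-0.2))
2 ([-0.0089, 0.0175, -0.0002], np.float64(-0.2))
3 ([-0.0101, 0.0202, -0.0003], np.float64(-0.2))
4
depth 10.4 lat [ 0.1 -0.4 -0.2]
```

View pics/w7c.png

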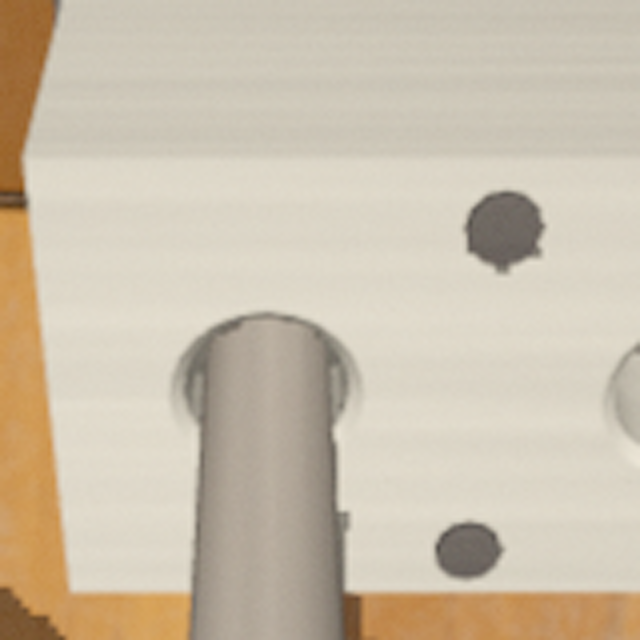

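>>> carry_out([
  {"slide":[-0.0037,0.0066,-0.0002],"twist":0},
  {"slide":[-0.0063,0.0121,-0.0002],"twist":0},
  {"slide":[-0.0089,0.0175,-0.0002],"twist":0},
  {"slide":[-0.0097,0.0194,-0.0003],"twist":0},
])

```text
clock: 8.07
tool_pos: [538.1, -235.0, 167.0]
tool_rot: [-89.8, -0.5, -87.1]
contact_force: [-1.6, 0.5, -1.6]
width: 23.2
```

Run:
```python
from h import *
plan(ins(1,[35,38,41,44,47,50,53])); depth(1)
```

```text
{'clock': np.float64(8.07), 'tool_pos': array([ 538.06, -235.04,  166.97]), 'tool_rot': array([-89.81,  -0.51, -87.15]), 'contact_force': array([-1.57,  0.49, -1.65]), 'moment': array([-0.  ,  0.02, -0.01]), 'width': np.float64(23.15), 'joints': array([-29.96,  11.27,   7.69,  85.97,  -0.33,  57.18])}
0 ([-0.0004, 0.0014, 0.0005], np.float64(-0.1))
1 ([-0.0017, 0.0042, 0.0005], np.float64(-0.1))
2 ([-0.003, 0.0069, 0.0004], np.float64(-0.1))
3 ([-0.0043, 0.0096, 0.0004], np.float64(-0.1))
4 ([-0.0056, 0.0123, 0.0004], np.float64(-0.1))
5 ([-0.0069, 0.015, 0.0004], np.float64(-0.1))
6 ([-0.0082, 0.0177, 0.0004], np.float64(-0.1))
7
depth 33.5 lat [-0.5  0.2  0.1]
```

>>> carry_out([
  {"slide":[-0.001,0.003,0.0005],"twist":0},
  {"slide":[-0.0024,0.0056,0.0005],"twist":0},
  {"slide":[-0.0038,0.0085,0.0005],"twist":0},
  {"slide":[-0.0043,0.0096,0.0005],"twist":0},
])

```text
clock: 8.57
tool_pos: [538.3, -230.7, 157.1]
tool_rot: [-89.8, -0.5, -87.1]
contact_force: [-0.4, 0.8, -1.9]
width: 23.8
```

Run:
```python
from h import *
plan(ins(1,[44,47,50,53])); depth(1)
```

```text
{'clock': np.float64(8.57), 'tool_pos': array([ 538.28, -230.66,  157.05]), 'tool_rot': array([-89.82,  -0.5 , -87.14]), 'contact_force': array([-0.42,  0.77, -1.9 ]), 'moment': array([ 0.02, -0.02,  0.03]), 'width': np.float64(23.8), 'joints': array([-29.58,  11.11,   6.37,  84.84,  -0.33,  57.56])}
0 ([0.0002, -0.0003, 0.0], np.float64(-0.1))
1 ([-0.0011, 0.0024, 0.0], np.float64(-0.1))
2 ([-0.0024, 0.0051, 0.0], np.float64(-0.1))
3 ([-0.0037, 0.0078, -0.0], np.float64(-0.1))
4
depth 44.3 lat [-0.  0.  0.]
```

>>> carry_out([
  {"slide":[-0.0011,0.0024,0],"twist":0},
  {"slide":[-0.0024,0.0051,0],"twist":0},
  {"slide":[-0.0036,0.0078,0],"twist":0},
  {"slide":[-0.0036,0.0078,0],"twist":0},
])

```text
clock: 9.07
tool_pos: [538.5, -229.3, 154.3]
tool_rot: [-89.6, -0.9, -87.2]
contact_force: [-4.5, -2.2, 12.7]
width: 23.5
```

Run:
```python
from h import *
st(); depth(1)
```

```text
{'clock': np.float64(9.07), 'tool_pos': array([ 538.52, -229.34,  154.26]), 'tool_rot': array([-89.64,  -0.88, -87.16]), 'contact_force': array([-4.45, -2.21, 12.7 ]), 'moment': array([-0.06,  1.3 ,  0.25]), 'width': np.float64(23.45), 'joints': array([-29.33,  10.71,   5.59,  84.11,  -0.55,  57.82])}
depth 47.4 lat [0.3 0.  0. ]
```

Run:
```python
from h import *
plan(ins(1,[20,-10])+ins(2,[-10,-10]),maxd=32)
```

```text
{'clock': np.float64(9.07), 'tool_pos': array([ 538.52, -229.34,  154.26]), 'tool_rot': array([-89.64,  -0.88, -87.16]), 'contact_force': array([-4.45, -2.21, 12.7 ]), 'moment': array([-0.06,  1.3 ,  0.25]), 'width': np.float64(23.45), 'joints': array([-29.33,  10.71,   5.59,  84.11,  -0.55,  57.82])}
0 ([0.012, -0.0247, -0.0001], np.float64(-0.2))
1 ([0.0251, -0.0517, 0.0001], np.float64(-0.2))
2 ([0.025, -0.0515, 0.03], np.float64(-0.2))
3 ([0.0248, -0.0513, 0.0599], np.float64(-0.2))
4 ([0.0248, -0.0513, 0.0599], np.float64(-0.2))
5
```

>>> carry_out([
  {"slide":[0.012,-0.025,0],"twist":0},
  {"slide":[0.025,-0.052,0],"twist":0},
  {"slide":[0.026,-0.054,0.02],"twist":-0.2},
  {"slide":[0.026,-0.052,0.06],"twist":-0.2},
  {"slide":[0.025,-0.0515,0.06],"twist":-0.2},
])

```text
clock: 9.7
tool_pos: [600.9, -250.1, 204.0]
tool_rot: [-89.7, -0.8, -86.9]
contact_force: [-0.5, 0.2, -3.2]
width: 23.0
```

Run:
```python
from h import *
plan(ins(2,[-4,4,12,20,28])); depth(2)
d=imaging.get_image("wrist"); np.save("w8.npy",d,allow_pickle=True); crop(d,(200,80,440,260),3,"w8c.png")
```

```text
{'clock': np.float64(9.7), 'tool_pos': array([ 600.89, -250.06,  203.96]), 'tool_rot': array([-89.74,  -0.78, -86.88]), 'contact_force': array([-0.48,  0.2 , -3.16]), 'moment': array([0.02, 0.08, 0.04]), 'width': np.float64(23.01), 'joints': array([-28.24,  21.25,  24.02,  92.14,  -0.53,  58.64])}
0 ([-0.0023, 0.0031, -0.0017], np.float64(0.1))
1 ([-0.0058, 0.0103, -0.0017], np.float64(0.1))
2 ([-0.0093, 0.0175, -0.0018], np.float64(0.1))
3 ([-0.0128, 0.0247, -0.0018], np.float64(0.1))
4 ([-0.0163, 0.0319, -0.0018], np.float64(0.1))
5
depth -7.8 lat [ 1.7 -0.6 -0.3]
```

View pics/w8c.png

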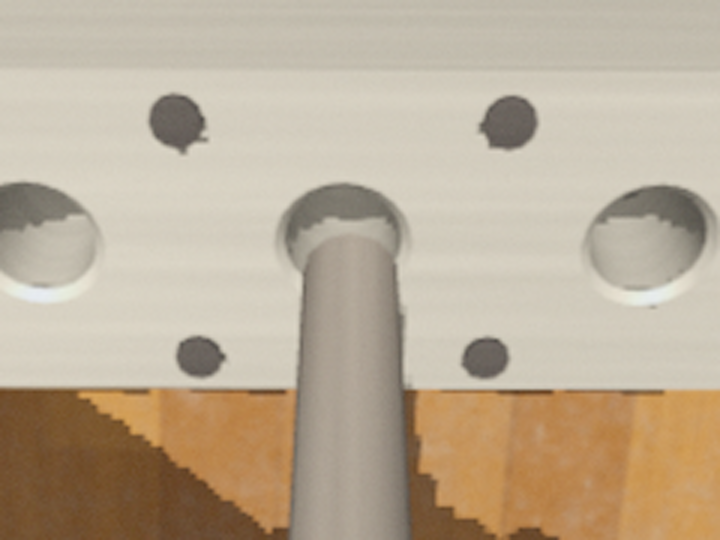

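>>> carry_out([
  {"slide":[-0.0023,0.0031,-0.0016],"twist":0},
  {"slide":[-0.0058,0.0103,-0.0016],"twist":0},
  {"slide":[-0.0093,0.0175,-0.0016],"twist":0},
  {"slide":[-0.0128,0.0247,-0.0016],"twist":0},
  {"slide":[-0.0163,0.0319,-0.0016],"twist":0},
])

```text
clock: 10.38
tool_pos: [596.9, -233.8, 172.0]
tool_rot: [-89.8, -0.8, -86.9]
contact_force: [0.4, 0.2, -2.1]
width: 23.0
```

Run:
```python
from h import *
plan(ins(2,[32,37,42,47,47,50,53])); depth(2)
```

```text
{'clock': np.float64(10.38), 'tool_pos': array([ 596.93, -233.83,  171.95]), 'tool_rot': array([-89.8 ,  -0.78, -86.9 ]), 'contact_force': array([ 0.44,  0.17, -2.09]), 'moment': array([-0.02, -0.01,  0.04]), 'width': np.float64(23.03), 'joints': array([-27.1 ,  19.47,  18.12,  88.09,  -0.57,  59.8 ])}
0 ([-0.0011, 0.0037, 0.0014], np.float64(0.1))
1 ([-0.0033, 0.0082, 0.0014], np.float64(0.1))
2 ([-0.0055, 0.0127, 0.0014], np.float64(0.1))
3 ([-0.0077, 0.0172, 0.0014], np.float64(0.1))
4 ([-0.0077, 0.0172, 0.0014], np.float64(0.1))
5 ([-0.009, 0.0199, 0.0014], np.float64(0.1))
6 ([-0.0103, 0.0226, 0.0013], np.float64(0.1))
7
depth 28.2 lat [-1.4  0.5  0.3]
```

>>> carry_out([
  {"slide":[-0.001,0.0037,0.0013],"twist":0},
  {"slide":[-0.0033,0.0082,0.0013],"twist":0},
  {"slide":[-0.0055,0.0127,0.0013],"twist":0},
  {"slide":[-0.0077,0.0172,0.0013],"twist":0},
  {"slide":[-0.009,0.02,0.0013],"twist":0},
])

```text
clock: 11.0
tool_pos: [597.7, -224.9, 151.4]
tool_rot: [-89.8, -0.8, -86.9]
contact_force: [-0.2, 0.4, -1.5]
width: 22.8
```

Run:
```python
from h import *
plan(ins(2,[54,58,62])); depth(2)
```

```text
{'clock': np.float64(11.0), 'tool_pos': array([ 597.73, -224.86,  151.43]), 'tool_rot': array([-89.82,  -0.77, -86.9 ]), 'contact_force': array([-0.24,  0.36, -1.46]), 'moment': array([-0.01, -0.02, -0.04]), 'width': np.float64(22.82), 'joints': array([-26.34,  19.11,  15.34,  85.69,  -0.58,  60.55])}
0 ([-0.0015, 0.0031, 0.0001], np.float64(0.1))
1 ([-0.0032, 0.0067, 0.0001], np.float64(0.1))
2 ([-0.005, 0.0103, 0.0001], np.float64(0.1))
3
depth 50.5 lat [-0.1 -0.  -0. ]
```

>>> carry_out([
  {"slide":[-0.002,0.0041,0],"twist":0},
  {"slide":[-0.0044,0.009,0],"twist":0},
  {"slide":[-0.0068,0.014,0],"twist":0},
  {"slide":[-0.0083,0.0175,0],"twist":0},
])

```text
clock: 11.5
tool_pos: [597.2, -216.5, 133.3]
tool_rot: [-89.8, -0.8, -86.9]
contact_force: [0.0, -0.1, -2.4]
width: 22.7
```

Run:
```python
from h import *
plan(ins(2,[73,76,79])); depth(2)
```

```text
{'clock': np.float64(11.5), 'tool_pos': array([ 597.17, -216.53,  133.29]), 'tool_rot': array([-89.85,  -0.75, -86.89]), 'contact_force': array([ 0.04, -0.07, -2.36]), 'moment': array([0.01, 0.08, 0.07]), 'width': np.float64(22.74), 'joints': array([-25.68,  18.74,  12.81,  83.58,  -0.59,  61.2 ])}
0 ([-0.0012, 0.0022, 0.0003], np.float64(0.1))
1 ([-0.0025, 0.0049, 0.0003], np.float64(0.1))
2 ([-0.0038, 0.0076, 0.0003], np.float64(0.1))
3
depth 70.5 lat [-0.3 -0.1 -0. ]
```

>>> carry_out([
  {"slide":[-0.0012,0.0022,0],"twist":0},
  {"slide":[-0.0025,0.005,0],"twist":0},
  {"slide":[-0.0042,0.009,0],"twist":0},
  {"slide":[-0.0048,0.01,0],"twist":0},
])

```text
clock: 12.0
tool_pos: [597.7, -215.6, 130.6]
tool_rot: [-89.6, -1.3, -86.9]
contact_force: [-6.5, -5.3, 18.9]
width: 23.2
```

Run:
```python
from h import *
st(); depth(2)
```

```text
{'clock': np.float64(12.0), 'tool_pos': array([ 597.67, -215.59,  130.57]), 'tool_rot': array([-89.58,  -1.32, -86.93]), 'contact_force': array([-6.46, -5.28, 18.93]), 'moment': array([-0.55,  2.09,  0.24]), 'width': np.float64(23.15), 'joints': array([-25.4 ,  18.25,  11.89,  82.64,  -0.96,  61.52])}
depth 73.4 lat [ 0.3 -0.4 -0.2]
```

>>> carry_out([
  {"slide":[0.0055,-0.0115,0],"twist":0},
  {"slide":[0.0055,-0.0115,-0.005],"twist":0},
  {"slide":[0.0055,-0.0115,-0.008],"twist":0},
  {"slide":[0.0055,-0.0115,-0.008],"twist":0},
])

```text
clock: 12.5
tool_pos: [595.1, -222.1, 144.4]
tool_rot: [-88.8, -1.5, -87.0]
contact_force: [8.6, -1.6, 1.6]
width: 23.2
```

Run:
```python
from h import *
st(); depth(2)
```

```text
{'clock': np.float64(12.5), 'tool_pos': array([ 595.09, -222.08,  144.42]), 'tool_rot': array([-88.84,  -1.47, -86.96]), 'contact_force': array([ 8.57, -1.64,  1.64]), 'moment': array([-0.22, -2.2 , -0.19]), 'width': np.float64(23.21), 'joints': array([-26.15,  17.26,  12.22,  83.24,  -0.72,  60.78])}
depth 58.1 lat [-2.6 -0.4 -0.1]
```

>>> carry_out([
  {"slide":[0,0,0.006],"twist":0},
  {"slide":[0,0,0.013],"twist":0},
  {"slide":[0,0,0.013],"twist":0},
])

```text
clock: 12.88
tool_pos: [601.6, -221.5, 142.6]
tool_rot: [-89.8, -1.4, -86.9]
contact_force: [-11.0, -1.0, 6.0]
width: 22.9
```

Run:
```python
from h import *
st(); depth(2)
```

```text
{'clock': np.float64(12.88), 'tool_pos': array([ 601.58, -221.48,  142.58]), 'tool_rot': array([-89.77,  -1.44, -86.95]), 'contact_force': array([-11.02,  -0.97,   6.01]), 'moment': array([-0.3 ,  3.03,  0.23]), 'width': np.float64(22.9), 'joints': array([-25.64,  19.16,  14.39,  84.33,  -1.15,  61.3 ])}
depth 59.9 lat [ 3.9 -0.6 -0.4]
```

Run:
```python
from h import *
plan(ins(2,[40,-15])+[(520,-300,235,-87),(484,-400,210,-87),(478.6,-439.2,175,-87),(478.6,-439.2,160,-87)])
```

```text
{'clock': np.float64(12.88), 'tool_pos': array([ 601.58, -221.48,  142.58]), 'tool_rot': array([-89.77,  -1.44, -86.95]), 'contact_force': array([-11.02,  -0.97,   6.01]), 'moment': array([-0.3 ,  3.03,  0.23]), 'width': np.float64(22.9), 'joints': array([-25.64,  19.16,  14.39,  84.33,  -1.15,  61.3 ])}
0 ([0.0081, -0.0182, -0.0038], np.float64(0.1))
1 ([0.0326, -0.0675, -0.0036], np.float64(0.1))
2 ([0.0545, -0.0792, -0.0445], np.float64(0.1))
3 ([0.0764, -0.0909, -0.0853], np.float64(0.1))
4 ([0.125, -0.0772, -0.106], np.float64(0.1))
5 ([0.1736, -0.0636, -0.1267], np.float64(0.1))
6 ([0.2116, -0.0277, -0.1343], np.float64(0.1))
7 ([0.2112, -0.0127, -0.1344], np.float64(0.1))
8
```

>>> carry_out([
  {"slide":[0.008,-0.018,-0.0045],"twist":0},
  {"slide":[0.033,-0.068,-0.0045],"twist":0},
  {"slide":[0.055,-0.085,-0.03],"twist":0},
  {"slide":[0.077,-0.091,-0.085],"twist":0},
  {"slide":[0.11,-0.088,-0.1],"twist":0},
], squeeze=60)

```text
clock: 13.5
tool_pos: [504.1, -333.6, 231.9]
tool_rot: [-90.0, -1.3, -86.9]
contact_force: [0.4, -0.1, -1.8]
width: 23.5
```

Run:
```python
from h import *
plan([(484,-400,215,-87),(478.6,-439.2,190,-87),(478.6,-439.2,160,-87),(478.6,-439.2,160,-87)])
```

```text
{'clock': np.float64(13.5), 'tool_pos': array([ 504.08, -333.59,  231.9 ]), 'tool_rot': array([-89.97,  -1.26, -86.94]), 'contact_force': array([ 0.39, -0.1 , -1.81]), 'moment': array([-0.01, -0.09,  0.01]), 'width': np.float64(23.46), 'joints': array([-39.37,  14.  ,  18.26,  93.39,  -0.91,  47.56])}
0 ([0.0324, 0.0092, -0.0118], np.float64(0.0))
1 ([0.0649, 0.0183, -0.0236], np.float64(0.1))
2 ([0.1032, 0.0442, -0.0311], np.float64(0.1))
3 ([0.1025, 0.0742, -0.0311], np.float64(0.1))
4 ([0.1025, 0.0742, -0.0311], np.float64(0.1))
5
```

>>> carry_out([
  {"slide":[0.033,0.009,-0.012],"twist":0},
  {"slide":[0.065,0.018,-0.024],"twist":0},
  {"slide":[0.104,0.04,-0.031],"twist":0},
  {"slide":[0.1025,0.065,-0.031],"twist":0},
  {"slide":[0.1025,0.065,-0.031],"twist":0},
])

```text
clock: 14.12
tool_pos: [476.6, -437.1, 164.0]
tool_rot: [-90.3, -0.8, -87.0]
contact_force: [1.1, 0.2, -1.6]
width: 23.0
```

Run:
```python
from h import *
st()
d=imaging.get_image("scene"); crop(d,(305,120,455,300),4,"s9.png")
d=imaging.get_image("wrist"); np.save("w9.npy",d,allow_pickle=True); crop(d,(150,60,450,300),2.6,"w9.png")
print(proj(d,[[475.8,-385.8,60]]))
```

```text
{'clock': np.float64(14.12), 'tool_pos': array([ 476.64, -437.07,  164.  ]), 'tool_rot': array([-90.32,  -0.79, -86.98]), 'contact_force': array([ 1.13,  0.18, -1.63]), 'moment': array([ 0.06,  0.01, -0.04]), 'width': np.float64(23.05), 'joints': array([-48.09,  20.52,  18.54,  87.6 ,  -0.74,  38.88])}
[[320.31434721 158.09175827]]
```

View pics/s9.png

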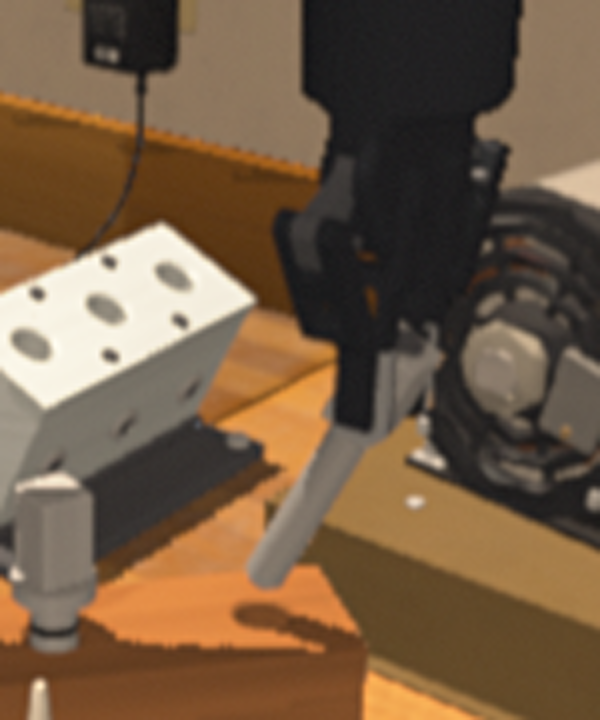

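View pics/w9.png

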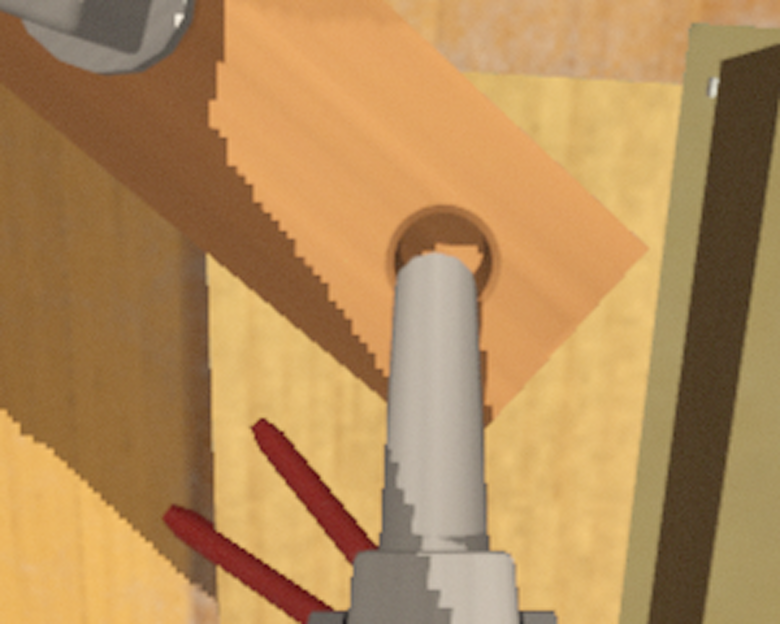

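Run:
```python
from h import *
plan([(478.2,-432.9,155,-87,20),(478.2,-432.9,139.5,-87,8)])
```

```text
{'clock': np.float64(14.22), 'tool_pos': array([ 478.49, -438.14,  168.37]), 'tool_rot': array([-90.05,  -1.14, -86.91]), 'contact_force': array([-0.42,  0.12, -2.1 ]), 'moment': array([ 0.03, -0.01,  0.02]), 'width': np.float64(22.73), 'joints': array([-48.03,  20.35,  18.81,  87.61,  -0.76,  38.88])}
0 ([-0.0055, 0.0133, 0.0], np.float64(0.1))
1 ([-0.0057, 0.021, 0.0], np.float64(0.1))
2 ([-0.0058, 0.0288, 0.0], np.float64(0.1))
3
```

>>> carry_out([
  {"slide":[-0.005,0.0125,0.0004],"twist":0},
  {"slide":[-0.0057,0.021,0.0004],"twist":0},
  {"slide":[-0.0058,0.0288,0.0004],"twist":0},
  {"slide":[-0.0058,0.0288,0.0004],"twist":0},
])

```text
clock: 14.72
tool_pos: [478.2, -432.3, 138.3]
tool_rot: [-90.1, -1.1, -86.9]
contact_force: [-0.6, 0.1, -2.4]
width: 22.8
```

Run:
```python
from h import *
a=[]
for th,dz in ((20,-1),(14,-2),(7,-4),(0,-5),(0,-5)):
    r=np.radians(th); h=-382.5-115.4*np.sin(r)
    a.append((475.8-.052*(h+385.8),h,56+115.4*np.cos(r)-21.3+dz,-87))
plan(a)
d=imaging.get_image("scene"); crop(d,(305,120,455,300),4,"s10.png")
```

```text
{'clock': np.float64(14.72), 'tool_pos': array([ 478.16, -432.3 ,  138.29]), 'tool_rot': array([-90.13,  -1.06, -86.9 ]), 'contact_force': array([-0.62,  0.12, -2.42]), 'moment': array([-0.03,  0.  , -0.03]), 'width': np.float64(22.84), 'joints': array([-47.7 ,  19.88,  14.81,  84.19,  -0.77,  39.2 ])}
0 ([-0.0103, -0.004, 0.0001], np.float64(0.1))
1 ([-0.0218, -0.0068, 0.0001], np.float64(0.1))
2 ([-0.0356, -0.0076, 0.0001], np.float64(0.1))
3 ([-0.0497, -0.0077, 0.0001], np.float64(0.1))
4 ([-0.0497, -0.0077, 0.0001], np.float64(0.1))
5
```

View pics/s10.png

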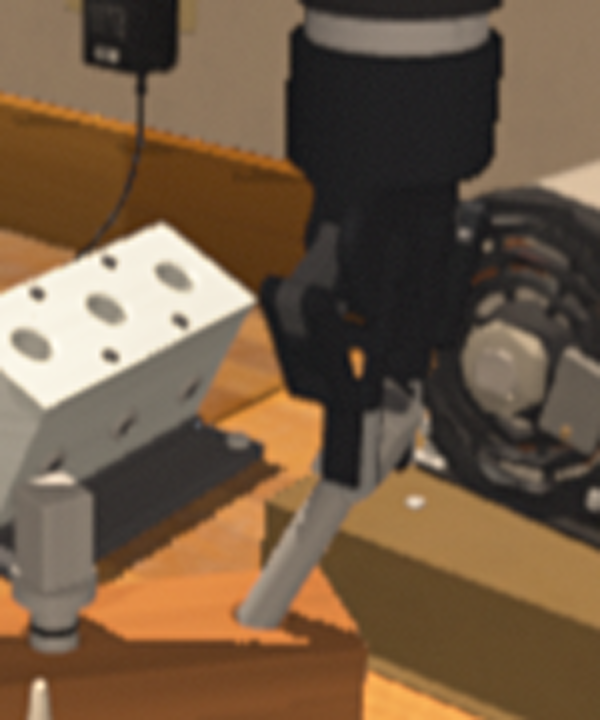

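Foot is in the hole mouth. Pivot upright at a light squeeze.

>>> carry_out([
  {"slide":[-0.008,-0.003,0],"twist":0},
  {"slide":[-0.017,-0.0055,0],"twist":0},
  {"slide":[-0.026,-0.007,0],"twist":0},
  {"slide":[-0.036,-0.0076,0],"twist":0},
  {"slide":[-0.045,-0.0077,0],"twist":0},
], squeeze=22)

```text
clock: 15.4
tool_pos: [477.2, -393.3, 151.8]
tool_rot: [-89.8, -2.0, -87.0]
contact_force: [-1.4, -10.5, 6.0]
width: 23.1
```

>>> carry_out([
  {"slide":[-0.004,0,0],"twist":0},
  {"slide":[-0.006,0,0],"twist":0},
])

```text
clock: 15.65
tool_pos: [477.9, -389.1, 154.9]
tool_rot: [-89.7, -2.4, -87.0]
contact_force: [0.1, -4.0, 5.6]
width: 22.7
```

Run:
```python
from h import *
st()
d=imaging.get_image("scene"); crop(d,(305,120,455,300),4,"s11.png")
```

```text
{'clock': np.float64(15.65), 'tool_pos': array([ 477.86, -389.1 ,  154.86]), 'tool_rot': array([-89.66,  -2.39, -87.05]), 'contact_force': array([ 0.12, -4.03,  5.56]), 'moment': array([-1.33,  0.08,  0.01]), 'width': np.float64(22.7), 'joints': array([-44.69,  14.06,   9.53,  83.48,  -1.36,  42.33])}
```

View pics/s11.png

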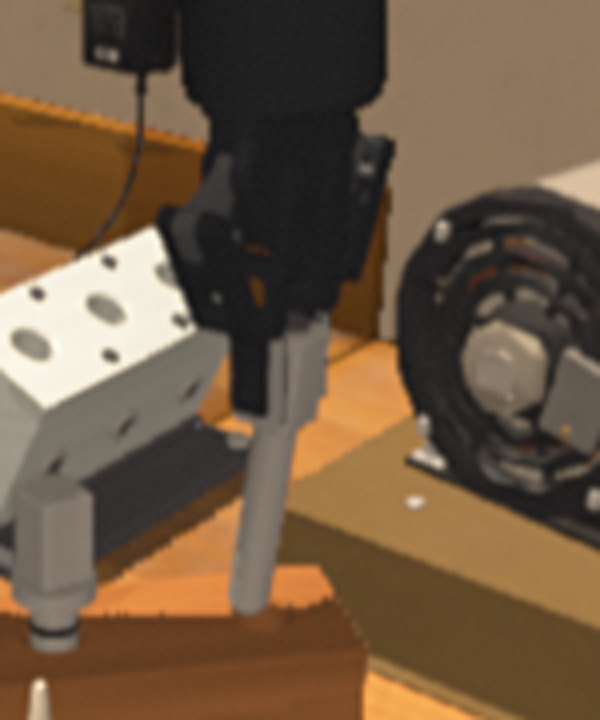

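>>> carry_out([
  {"slide":[0,-0.006,0],"twist":0},
  {"slide":[0,-0.014,0],"twist":0},
  {"slide":[0,-0.014,0],"twist":0},
], squeeze=45)

```text
clock: 16.08
tool_pos: [478.0, -388.0, 169.0]
tool_rot: [-89.7, -2.3, -87.0]
contact_force: [-0.5, 0.5, -1.9]
width: 23.2
```

Run:
```python
from h import *
st()
d=imaging.get_image("scene"); crop(d,(305,120,455,300),4,"s12.png")
d=imaging.get_image("wrist"); np.save("w12.npy",d,allow_pickle=True); crop(d,(150,60,450,300),2.6,"w12.png")
print(proj(d,[[475.8,-385.8,60]]))
```

```text
{'clock': np.float64(16.08), 'tool_pos': array([ 477.99, -388.04,  168.97]), 'tool_rot': array([-89.66,  -2.34, -87.02]), 'contact_force': array([-0.5 ,  0.54, -1.89]), 'moment': array([ 0.01, -0.03,  0.02]), 'width': np.float64(23.17), 'joints': array([-44.63,  13.96,  11.02,  85.09,  -1.32,  42.36])}
[[314.32459468 229.68765473]]
```

View pics/s12.png

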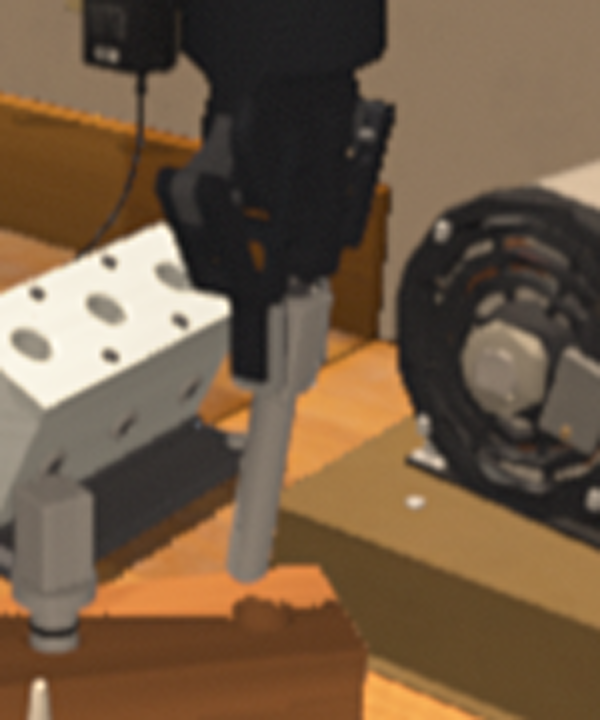

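View pics/w12.png

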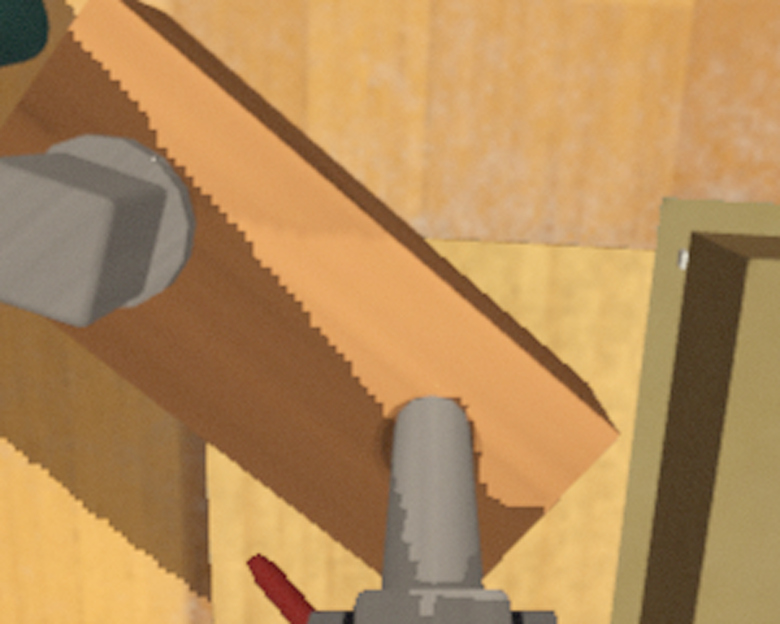

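```bash
cat >> h.py <<'E'
def axisfit(name,d,tp,rot,ths,L=115.4,off=21.3):
    J=tp-Rm(rot)[:,1]*off
    for th in ths:
        r=np.radians(th); z=np.array([np.sin(r)*.052,-np.sin(r)*.9986,np.cos(r)])
        u=np.array([0,np.cos(r),np.sin(r)])
        print(name,th,np.round(proj(d,[J-L*z,J-L*z+8*u,J-(L-90)*z]),1).tolist(),np.round(J-L*z,1))
E
python3 - <<'E'
from h import *
w=np.load("w12.npy",allow_pickle=True).item(); s=np.load("scene.npy",allow_pickle=True).item()
tp=np.array([477.99,-388.04,168.97]); rot=[-89.66,-2.34,-87.02]
axisfit("w",w,tp,rot,(3,5,7,9)); axisfit("s",s,tp,rot,(3,5,7,9))
E
```

```text
w 3 [[317.5, 229.8], [318.2, 217.6], [319.3, 305.2]] [ 477.5 -381.1   75. ]
w 5 [[317.5, 223.7], [318.2, 211.6], [319.3, 303.4]] [ 477.3 -377.1   75.3]
w 7 [[317.5, 217.7], [318.2, 205.5], [319.3, 301.5]] [ 477.1 -373.1   75.7]
w 9 [[317.5, 211.6], [318.2, 199.4], [319.4, 299.7]] [ 476.9 -369.2   76.3]
s 3 [[367.7, 262.6], [363.9, 260.9], [372.7, 214.8]] [ 477.5 -381.1   75. ]
s 5 [[365.8, 261.8], [362.0, 259.9], [372.2, 214.6]] [ 477.3 -377.1   75.3]
s 7 [[363.8, 260.8], [360.1, 258.8], [371.8, 214.4]] [ 477.1 -373.1   75.7]
s 9 [[361.9, 259.8], [358.2, 257.6], [371.3, 214.2]] [ 476.9 -369.2   76.3]
```

Run:
```python
from h import *
plan([(477.3,-396.2,165,-87),(477.3,-396,145,-87,10),(476.8,-393,130,-87,10)])
```

```text
{'clock': np.float64(16.18), 'tool_pos': array([ 477.69, -387.99,  168.14]), 'tool_rot': array([-89.71,  -2.31, -87.02]), 'contact_force': array([ 0.13,  0.64, -1.95]), 'moment': array([0.05, 0.02, 0.03]), 'width': np.float64(23.07), 'joints': array([-44.63,  13.99,  10.96,  85.06,  -1.34,  42.36])}
0 ([0.008, 0.0035, -0.0008], np.float64(-0.0))
1 ([0.0075, 0.0135, -0.0009], np.float64(-0.0))
2 ([0.007, 0.0234, -0.0009], np.float64(-0.0))
3 ([0.0052, 0.0309, -0.0011], np.float64(-0.0))
4 ([0.0034, 0.0383, -0.0013], np.float64(-0.0))
5
```

>>> carry_out([
  {"slide":[0.008,0.0,-0.001],"twist":0},
  {"slide":[0.008,0.006,-0.001],"twist":0},
  {"slide":[0.0075,0.0135,-0.001],"twist":0},
  {"slide":[0.007,0.0234,-0.001],"twist":0},
  {"slide":[0.006,0.03,-0.001],"twist":0},
])

```text
clock: 16.8
tool_pos: [476.9, -394.9, 137.0]
tool_rot: [-89.8, -2.3, -87.0]
contact_force: [1.2, -0.2, -1.2]
width: 23.1
```

Run:
```python
from h import *
st()
d=imaging.get_image("scene"); crop(d,(305,120,455,300),4,"s13.png")
```

```text
{'clock': np.float64(16.8), 'tool_pos': array([ 476.87, -394.88,  137.04]), 'tool_rot': array([-89.76,  -2.26, -87.02]), 'contact_force': array([ 1.22, -0.19, -1.18]), 'moment': array([-0.1 ,  0.03, -0.01]), 'width': np.float64(23.12), 'joints': array([-45.15,  14.8 ,   8.39,  81.75,  -1.33,  41.84])}
```

View pics/s13.png

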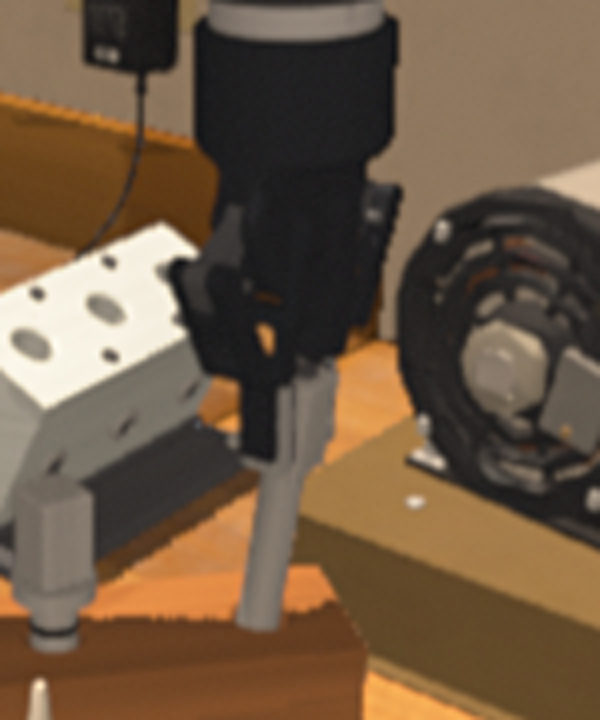

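Run:
```python
from h import *
plan([(476.5,-392,128,-87),(476.5,-389,119,-87),(476.5,-387,110,-87),(476.5,-386.5,107.5,-87)])
```

```text
{'clock': np.float64(16.85), 'tool_pos': array([ 476.75, -394.71,  136.3 ]), 'tool_rot': array([-89.79,  -2.24, -87.01]), 'contact_force': array([ 1.05, -1.76, -1.78]), 'moment': array([-0.27, -0.14, -0.04]), 'width': np.float64(23.04), 'joints': array([-45.14,  14.82,   8.33,  81.71,  -1.34,  41.85])}
0 ([-0.003, 0.0082, -0.0001], np.float64(-0.0))
1 ([-0.0064, 0.0171, -0.0], np.float64(-0.0))
2 ([-0.0087, 0.026, 0.0001], np.float64(-0.0))
3 ([-0.0093, 0.0285, 0.0001], np.float64(-0.0))
4
```

>>> carry_out([
  {"slide":[-0.003,0.008,0],"twist":0},
  {"slide":[-0.0064,0.017,0],"twist":0},
  {"slide":[-0.0087,0.026,0],"twist":0},
  {"slide":[-0.0093,0.0285,0],"twist":0},
  {"slide":[-0.0093,0.0285,0],"twist":0},
], squeeze=25)

```text
clock: 17.48
tool_pos: [477.1, -391.4, 109.6]
tool_rot: [-89.7, -2.9, -87.1]
contact_force: [-0.2, -7.4, -0.5]
width: 22.8
```

Run:
```python
from h import *
st()
d=imaging.get_image("scene"); crop(d,(305,120,455,300),4,"s14.png")
```

```text
{'clock': np.float64(17.48), 'tool_pos': array([ 477.07, -391.44,  109.62]), 'tool_rot': array([-89.71,  -2.9 , -87.12]), 'contact_force': array([-0.17, -7.41, -0.53]), 'moment': array([-2.49,  0.1 , -0.  ]), 'width': np.float64(22.77), 'joints': array([-44.7 ,  14.37,   4.73,  78.02,  -1.74,  42.38])}
```

View pics/s14.png

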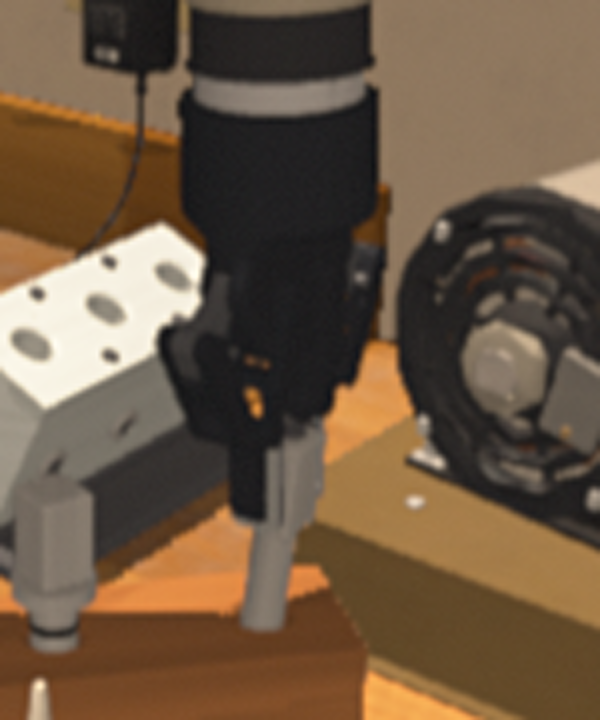

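>>> carry_out([
  {"slide":[-0.001,0.003,0],"twist":0},
  {"slide":[-0.002,0.005,0],"twist":0},
  {"slide":[-0.002,0.005,0],"twist":0},
])

```text
clock: 17.9
tool_pos: [477.3, -391.5, 106.0]
tool_rot: [-89.7, -3.2, -87.2]
contact_force: [-1.1, -5.3, 2.8]
width: 23.4
```

>>> carry_out([
  {"slide":[0,0,0],"twist":0},
  {"slide":[0,0,0],"twist":0},
  {"slide":[0,0,0],"twist":0},
], grip=0.07)

```text
clock: 18.27
tool_pos: [477.1, -390.3, 105.2]
tool_rot: [-89.7, -3.0, -87.1]
contact_force: [-0.5, -0.8, -0.0]
width: 70.0
```

Run:
```python
from h import *
st()
d=imaging.get_image("scene"); crop(d,(305,120,455,300),4,"s15.png")
```

```text
{'clock': np.float64(18.27), 'tool_pos': array([ 477.13, -390.31,  105.16]), 'tool_rot': array([-89.71,  -3.03, -87.11]), 'contact_force': array([-0.5 , -0.76, -0.03]), 'moment': array([0.05, 0.06, 0.03]), 'width': np.float64(70.01), 'joints': array([-44.57,  14.26,   4.08,  77.39,  -1.84,  42.5 ])}
```

View pics/s15.png

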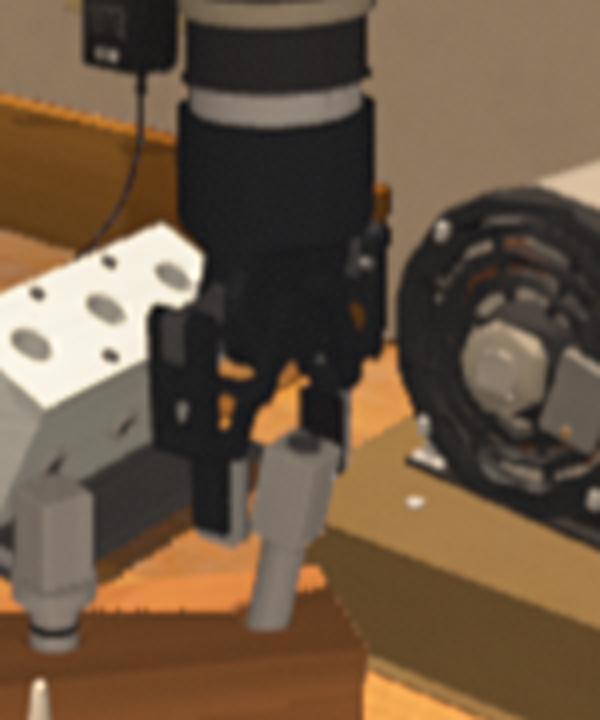

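Run:
```python
from h import *
plan([(477,-390,160,-87,60),(476.3,-389,160,3)])
```

```text
{'clock': np.float64(18.32), 'tool_pos': array([ 477.16, -390.55,  105.26]), 'tool_rot': array([-89.71,  -3.06, -87.12]), 'contact_force': array([-0.31, -0.03, -0.25]), 'moment': array([ 0.06,  0.04, -0.04]), 'width': np.float64(70.05), 'joints': array([-44.58,  14.26,   4.09,  77.38,  -1.85,  42.49])}
0 ([0.0024, -0.0547, 0.0001], np.float64(-0.1))
1 ([0.0023, -0.0547, 0.0001], np.float64(-10.1))
2 ([0.0021, -0.0547, -0.0], np.float64(-20.1))
3 ([0.002, -0.0547, -0.0001], np.float64(-30.1))
4 ([0.0019, -0.0547, -0.0001], np.float64(-40.1))
5 ([0.0018, -0.0547, -0.0002], np.float64(-50.1))
6 ([0.0017, -0.0547, -0.0003], np.float64(-60.1))
7 ([0.0016, -0.0547, -0.0004], np.float64(-70.1))
8 ([0.0015, -0.0547, -0.0004], np.float64(-80.1))
9 ([0.0013, -0.0548, -0.0005], np.float64(-90.1))
10
```

>>> carry_out([
  {"slide":[0.001,-0.025,0],"twist":0},
  {"slide":[0.002,-0.055,0],"twist":0},
  {"slide":[0.002,-0.055,0],"twist":-10},
  {"slide":[0.002,-0.055,0],"twist":-20},
  {"slide":[0.002,-0.055,0],"twist":-30},
], grip=0.085)

```text
clock: 18.95
tool_pos: [476.9, -389.2, 160.1]
tool_rot: [-91.3, -2.7, -56.7]
contact_force: [0.5, -0.4, -0.6]
width: 84.8
```

>>> carry_out([
  {"slide":[0,0,0],"twist":-12},
  {"slide":[0,0,0],"twist":-22},
  {"slide":[0,0,0],"twist":-32},
  {"slide":[0,0,0],"twist":-42},
  {"slide":[0,0,0],"twist":-52},
])

```text
clock: 19.58
tool_pos: [476.9, -388.6, 159.8]
tool_rot: [-92.9, -0.7, -4.4]
contact_force: [0.6, 0.1, 0.2]
width: 85.1
```

Run:
```python
from h import *
plan([(476.3,-390,150,3),(476.3,-390,107,3,30),(476.3,-390,107,3,30)])
d=imaging.get_image("wrist"); crop(d,(150,60,450,300),2.6,"w16.png")
```

```text
{'clock': np.float64(19.58), 'tool_pos': array([ 476.87, -388.65,  159.76]), 'tool_rot': array([-92.88,  -0.65,  -4.4 ]), 'contact_force': array([0.57, 0.05, 0.2 ]), 'moment': array([0.03, 0.05, 0.02]), 'width': np.float64(85.06), 'joints': array([-44.51,  13.5 ,   9.41,  83.55,  -1.78, -40.12])}
0 ([-0.0006, 0.0098, -0.0009], np.float64(-7.4))
1 ([-0.0008, 0.0313, 0.0002], np.float64(-7.4))
2 ([-0.0011, 0.0528, 0.0013], np.float64(-7.4))
3 ([-0.0011, 0.0528, 0.0013], np.float64(-7.4))
4
```

View pics/w16.png

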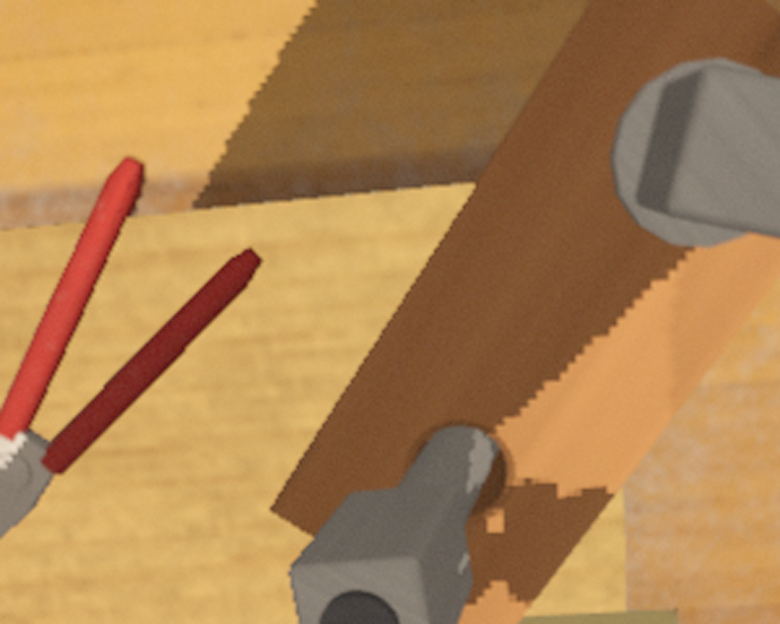

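>>> carry_out([
  {"slide":[0,0.01,0],"twist":-7.4},
  {"slide":[-0.001,0.031,0.002],"twist":-7.4},
  {"slide":[-0.001,0.0525,0.004],"twist":-7.4},
  {"slide":[-0.001,0.0525,0.004],"twist":-7.4},
])

```text
clock: 20.12
tool_pos: [475.2, -385.6, 104.3]
tool_rot: [-92.7, -0.1, 3.1]
contact_force: [-0.3, -0.4, -0.4]
width: 85.3
```

>>> carry_out([
  {"slide":[0,0,0],"twist":0},
  {"slide":[0,0,0],"twist":0},
  {"slide":[0,0,0],"twist":0},
  {"slide":[0,0,0],"twist":0},
], grip=0.0, squeeze=40)

```text
clock: 20.62
tool_pos: [475.4, -385.6, 104.9]
tool_rot: [-92.7, -0.1, 3.1]
contact_force: [0.9, 0.5, 1.1]
width: 23.5
```

Run:
```python
from h import *
st()
d=imaging.get_image("scene"); crop(d,(305,120,455,300),4,"s17.png")
```

```text
{'clock': np.float64(20.62), 'tool_pos': array([ 475.42, -385.56,  104.91]), 'tool_rot': array([-92.69,  -0.11,   3.1 ]), 'contact_force': array([0.87, 0.47, 1.08]), 'moment': array([ 0.15, -0.1 , -0.02]), 'width': np.float64(23.53), 'joints': array([-44.41,  14.03,   3.79,  77.7 ,  -1.74, -47.54])}
```

View pics/s17.png

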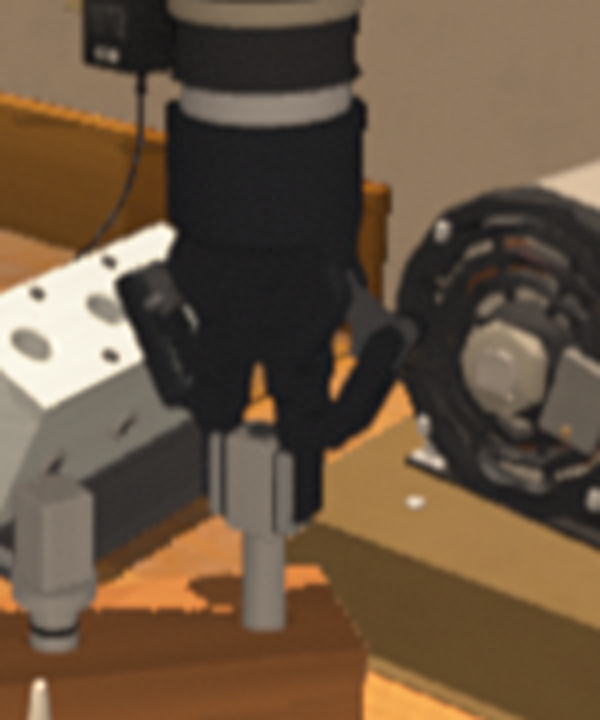

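>>> carry_out([
  {"slide":[0,0,-0.006],"twist":0},
  {"slide":[0,0,-0.014],"twist":0},
  {"slide":[0,0,-0.014],"twist":0},
])

```text
clock: 21.05
tool_pos: [475.8, -390.2, 105.0]
tool_rot: [-91.5, -0.2, 3.3]
contact_force: [-1.4, 17.8, 10.7]
width: 23.1
```

Run:
```python
from h import *
st()
```

```text
{'clock': np.float64(21.05), 'tool_pos': array([ 475.78, -390.23,  105.03]), 'tool_rot': array([-91.52,  -0.15,   3.3 ]), 'contact_force': array([-1.45, 17.76, 10.7 ]), 'moment': array([5.27, 0.52, 0.05]), 'width': np.float64(23.13), 'joints': array([-45.14,  15.34,   5.4 ,  78.83,  -0.89, -48.45])}
```

>>> carry_out([
  {"slide":[0,0,-0.006],"twist":0},
  {"slide":[0,0,-0.013],"twist":0},
  {"slide":[0,0,-0.013],"twist":0},
])

```text
clock: 21.42
tool_pos: [475.9, -391.7, 105.0]
tool_rot: [-90.1, -0.2, 3.6]
contact_force: [-2.8, 22.1, 11.9]
width: 23.7
```

>>> carry_out([
  {"slide":[0,0,0.003],"twist":0},
  {"slide":[0,0,0.006],"twist":0},
  {"slide":[0,0,0.006],"twist":0},
])

```text
clock: 21.8
tool_pos: [475.5, -386.2, 105.0]
tool_rot: [-90.2, -0.2, 3.5]
contact_force: [0.5, 1.4, 0.5]
width: 23.6
```

Run:
```python
from h import *
st()
d=imaging.get_image("scene"); crop(d,(305,120,455,300),4,"s18.png")
```

```text
{'clock': np.float64(21.8), 'tool_pos': array([ 475.51, -386.18,  105.03]), 'tool_rot': array([-90.16,  -0.18,   3.53]), 'contact_force': array([0.5 , 1.44, 0.54]), 'moment': array([ 0.22,  0.07, -0.  ]), 'width': np.float64(23.56), 'joints': array([-4.537e+01,  1.595e+01,  6.150e+00,  7.997e+01,  3.000e-02,
       -4.890e+01])}
```

View pics/s18.png

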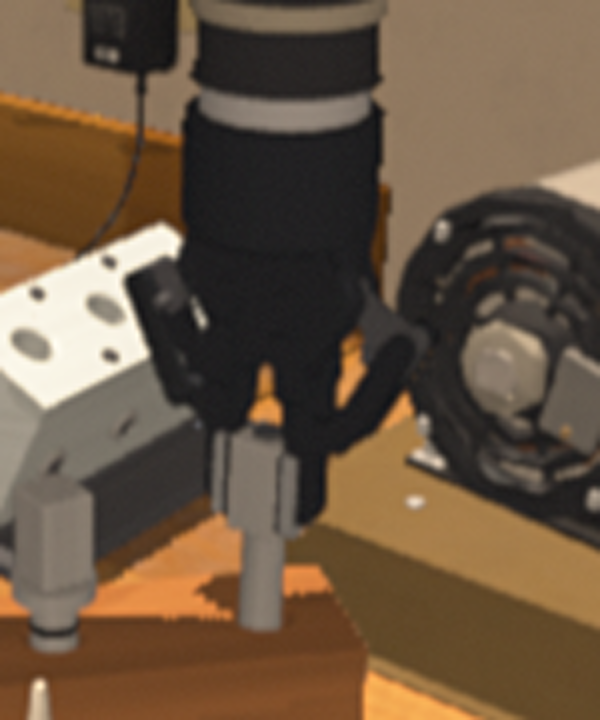

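>>> carry_out([
  {"slide":[0,0,0],"twist":0},
  {"slide":[0,0,0],"twist":0},
  {"slide":[0,0,0],"twist":0},
], grip=0.085)

```text
clock: 22.22
tool_pos: [475.4, -386.5, 105.0]
tool_rot: [-90.2, -0.2, 3.5]
contact_force: [0.8, -0.5, 0.2]
width: 76.7
```

Run:
```python
from h import *
plan([(475.5,-386,165,3.5,50),(475,-386,200,0,50),(405.6,-331,200,-101)])
```

```text
{'clock': np.float64(22.22), 'tool_pos': array([ 475.45, -386.5 ,  105.02]), 'tool_rot': array([-90.16,  -0.19,   3.51]), 'contact_force': array([ 0.77, -0.52,  0.23]), 'moment': array([-0.01,  0.06, -0.01]), 'width': np.float64(76.72), 'joints': array([-4.539e+01,  1.596e+01,  6.170e+00,  7.996e+01,  3.000e-02,
       -4.890e+01])}
0 ([0.0001, -0.03, 0.0002], np.float64(0.0))
1 ([0.0003, -0.06, 0.0003], np.float64(0.0))
2 ([-0.0001, -0.095, 0.0003], np.float64(3.5))
3 ([-0.0067, -0.095, 0.0062], np.float64(13.6))
4 ([-0.0133, -0.0951, 0.0121], np.float64(23.7))
5 ([-0.0199, -0.0951, 0.018], np.float64(33.8))
6 ([-0.0265, -0.0951, 0.0239], np.float64(43.9))
7 ([-0.0331, -0.0952, 0.0298], np.float64(54.0))
8 ([-0.0396, -0.0952, 0.0357], np.float64(64.1))
9 ([-0.0462, -0.0952, 0.0417], np.float64(74.2))
13
```

>>> carry_out([
  {"slide":[0,-0.03,0],"twist":0},
  {"slide":[0,-0.06,0],"twist":0},
  {"slide":[0,-0.095,0],"twist":5},
  {"slide":[-0.007,-0.095,0.006],"twist":15},
  {"slide":[-0.013,-0.095,0.012],"twist":25},
])

```text
clock: 22.85
tool_pos: [461.6, -375.5, 201.0]
tool_rot: [-90.1, -0.3, -21.8]
contact_force: [0.3, 0.1, -0.7]
width: 85.4
```

>>> carry_out([
  {"slide":[0,0,0],"twist":10},
  {"slide":[0,0,0],"twist":20},
  {"slide":[0,0,0],"twist":30},
  {"slide":[0,0,0],"twist":40},
  {"slide":[0,0,0],"twist":50},
])

```text
clock: 23.48
tool_pos: [461.6, -375.6, 201.0]
tool_rot: [-89.8, -0.3, -72.2]
contact_force: [0.4, 0.6, -0.7]
width: 84.8
```

Run:
```python
from h import *
plan([(405.6,-331,200,-101)],maxd=40)
```

```text
{'clock': np.float64(23.48), 'tool_pos': array([ 461.63, -375.58,  201.02]), 'tool_rot': array([-89.81,  -0.32, -72.16]), 'contact_force': array([ 0.4 ,  0.56, -0.67]), 'moment': array([-0.02, -0.  , -0.02]), 'width': np.float64(84.77), 'joints': array([-4.560e+01,  1.262e+01,  1.312e+01,  9.013e+01,  2.000e-02,
        2.656e+01])}
0 ([-0.0199, 0.0002, -0.0132], np.float64(9.6))
1 ([-0.0397, 0.0004, -0.0265], np.float64(19.2))
2 ([-0.0596, 0.0006, -0.0397], np.float64(28.8))
3
```

>>> carry_out([
  {"slide":[-0.02,0,-0.013],"twist":9.6},
  {"slide":[-0.04,0,-0.0265],"twist":19.2},
  {"slide":[-0.06,0.0005,-0.04],"twist":28.8},
  {"slide":[-0.06,0.0005,-0.04],"twist":28.8},
])

```text
clock: 23.98
tool_pos: [404.4, -330.1, 200.3]
tool_rot: [-89.7, -0.2, -100.9]
contact_force: [0.6, -0.2, -0.4]
width: 85.2
```

Run:
```python
from h import *
st()
d=imaging.get_image("wrist"); np.save("w19.npy",d,allow_pickle=True);crop(d,(200,130,440,310),3.2,"w19.png")
print(proj(d,[[405.6,-331,128],[405.6,-331,60]]), d["attitude"])
```

```text
{'clock': np.float64(23.98), 'tool_pos': array([ 404.44, -330.11,  200.32]), 'tool_rot': array([ -89.68,   -0.2 , -100.91]), 'contact_force': array([ 0.61, -0.23, -0.4 ]), 'moment': array([ 0.01, -0.03,  0.01]), 'width': np.float64(85.17), 'joints': array([-4.660e+01,  1.590e+00,  9.600e-01,  8.899e+01,  3.000e-02,
        5.431e+01])}
[[319.66208795 256.82450182]
 [318.36392317 227.22707961]] [163.00927565  -0.31459686 -10.88956716]
```

View pics/w19.png

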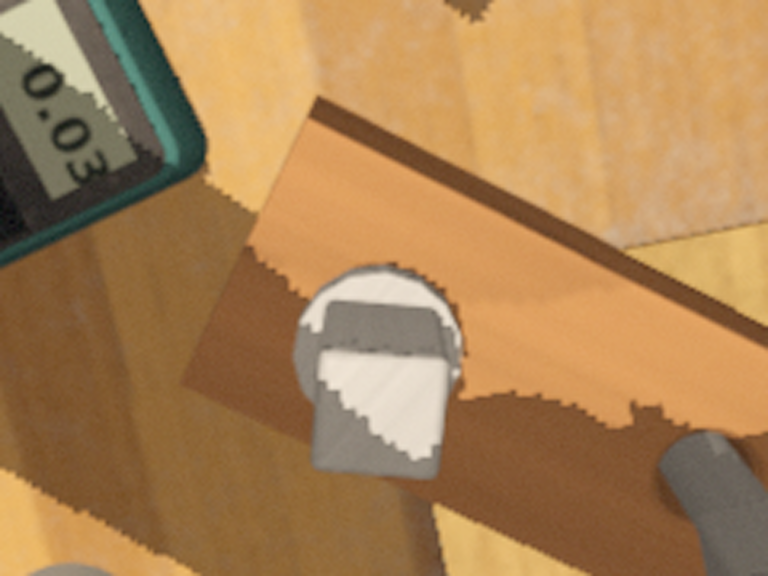

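Run:
```python
from h import *
plan([(405,-331.7,150,-103,50),(405,-331.7,96,-103,30),(405,-331.7,95,-103)])
```

```text
{'clock': np.float64(24.02), 'tool_pos': array([ 405.21, -330.83,  200.36]), 'tool_rot': array([ -89.62,   -0.24, -100.85]), 'contact_force': array([0.35, 0.36, 0.97]), 'moment': array([-0.05, -0.  ,  0.01]), 'width': np.float64(84.66), 'joints': array([-4.660e+01,  1.680e+00,  1.050e+00,  8.893e+01,  3.000e-02,
        5.426e+01])}
0 ([0.0003, 0.0252, -0.0002], np.float64(1.1))
1 ([0.0007, 0.0504, -0.0004], np.float64(2.1))
2 ([0.0006, 0.0774, -0.0006], np.float64(2.1))
3 ([0.0005, 0.1044, -0.0007], np.float64(2.1))
4 ([0.0005, 0.1054, -0.0007], np.float64(2.1))
5
```

>>> carry_out([
  {"slide":[0.0005,0.03,0],"twist":1},
  {"slide":[0.0005,0.06,0],"twist":2},
  {"slide":[0.0005,0.085,-0.0005],"twist":2},
  {"slide":[0.0005,0.105,-0.0005],"twist":2},
  {"slide":[0.0005,0.105,-0.0005],"twist":2},
])

```text
clock: 24.65
tool_pos: [404.7, -331.2, 93.2]
tool_rot: [-89.8, -0.1, -102.8]
contact_force: [0.7, 0.0, -0.2]
width: 84.7
```

>>> carry_out([
  {"slide":[0,0,0],"twist":0},
  {"slide":[0,0,0],"twist":0},
  {"slide":[0,0,0],"twist":0},
  {"slide":[0,0,0],"twist":0},
], grip=0.0, squeeze=40)

```text
clock: 25.15
tool_pos: [405.2, -331.6, 94.2]
tool_rot: [-89.7, -0.2, -102.8]
contact_force: [0.1, 0.3, 1.2]
width: 23.7
```

Run:
```python
from h import *
st()
d=imaging.get_image("scene"); crop(d,(275,120,425,300),4,"s20.png")
```

```text
{'clock': np.float64(25.15), 'tool_pos': array([ 405.16, -331.63,   94.17]), 'tool_rot': array([ -89.71,   -0.15, -102.76]), 'contact_force': array([0.08, 0.32, 1.16]), 'moment': array([ 0.03,  0.05, -0.01]), 'width': np.float64(23.67), 'joints': array([-4.666e+01,  3.000e+00, -9.700e+00,  7.698e+01,  3.000e-02,
        5.610e+01])}
```

View pics/s20.png

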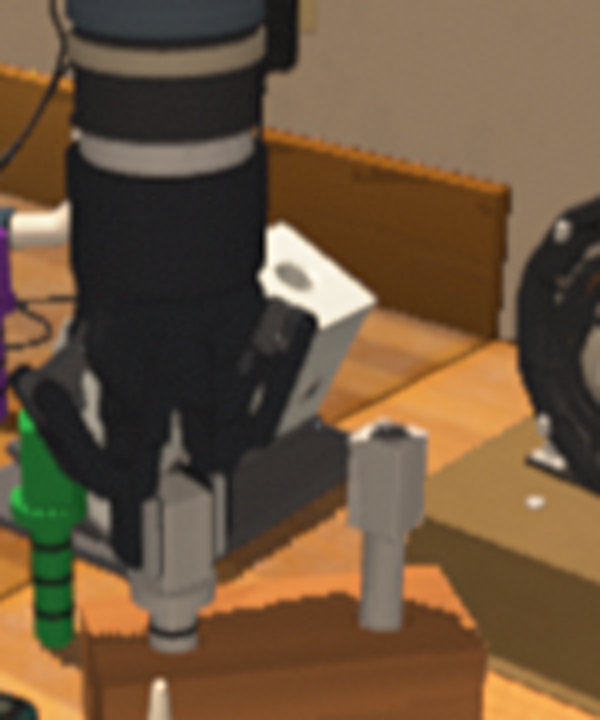

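>>> carry_out([
  {"slide":[0,-0.014,0],"twist":0},
  {"slide":[0,-0.028,0],"twist":0},
  {"slide":[0,-0.0395,0],"twist":0},
  {"slide":[0,-0.0395,0],"twist":0},
], squeeze=45)

```text
clock: 25.7
tool_pos: [405.7, -332.3, 135.5]
tool_rot: [-89.6, -0.3, -102.8]
contact_force: [0.3, 0.1, -1.8]
width: 23.6
```

Run:
```python
from h import *
u=np.array([np.cos(np.radians(-102.8)),np.sin(np.radians(-102.8))]); c=np.array([405.2,-331.2])
w=[]
for ph in (-5.9,0,5,10,15,20.1):
    r=np.radians(ph); h=12+97.5*np.sin(r); H=-2+97.5*np.cos(r)
    w.append((*(c+u*h),60+H-21.3,-102.8))
plan(w)
```

```text
{'clock': np.float64(25.7), 'tool_pos': array([ 405.74, -332.31,  135.48]), 'tool_rot': array([ -89.56,   -0.26, -102.76]), 'contact_force': array([ 0.3 ,  0.09, -1.84]), 'moment': array([-0.01,  0.02, -0.01]), 'width': np.float64(23.63), 'joints': array([-4.667e+01,  2.100e+00, -5.890e+00,  8.150e+01,  3.000e-02,
        5.610e+01])}
0 ([0.001, 0.0018, -0.0008], np.float64(0.0))
1 ([0.011, 0.0013, -0.0008], np.float64(0.0))
2 ([0.0195, 0.0017, -0.0008], np.float64(0.0))
3 ([0.028, 0.0029, -0.0008], np.float64(0.0))
4 ([0.0363, 0.0048, -0.0008], np.float64(0.0))
5 ([0.0445, 0.0074, -0.0009], np.float64(0.0))
6
```

>>> carry_out([
  {"slide":[0.005,0.0018,-0.0008],"twist":0},
  {"slide":[0.011,0.002,-0.0008],"twist":0},
  {"slide":[0.018,0.0022,-0.0008],"twist":0},
  {"slide":[0.024,0.003,-0.0008],"twist":0},
], squeeze=24)

```text
clock: 26.2
tool_pos: [399.6, -355.2, 132.2]
tool_rot: [-89.6, -0.1, -102.7]
contact_force: [1.6, 4.2, 0.3]
width: 23.7
```

Run:
```python
from h import *
u=np.array([np.cos(np.radians(-102.8)),np.sin(np.radians(-102.8))]); c=np.array([405.2,-331.2])
w=[]
for ph in (13,17,20.5,20.5):
    r=np.radians(ph); h=12+97.5*np.sin(r); H=-2+97.5*np.cos(r)
    w.append((*(c+u*h),60+H-21.3,-102.8))
plan(w)
d=imaging.get_image("scene"); crop(d,(275,120,425,300),4,"s21.png")
```

```text
{'clock': np.float64(26.2), 'tool_pos': array([ 399.62, -355.19,  132.16]), 'tool_rot': array([ -89.58,   -0.15, -102.75]), 'contact_force': array([1.61, 4.23, 0.31]), 'moment': array([ 1.32, -0.37,  0.01]), 'width': np.float64(23.71), 'joints': array([-48.9 ,   3.74,  -4.57,  81.27,   0.13,  53.85])}
0 ([0.0093, 0.0005, 0.0001], np.float64(0.1))
1 ([0.0159, 0.0023, 0.0001], np.float64(0.1))
2 ([0.0215, 0.0042, 0.0001], np.float64(0.1))
3 ([0.0215, 0.0042, 0.0001], np.float64(0.1))
4
```

View pics/s21.png

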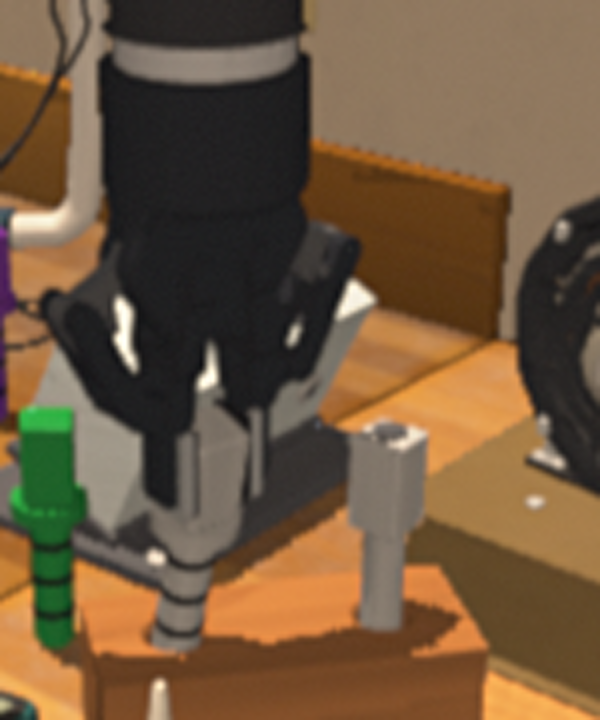

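>>> carry_out([
  {"slide":[0.0065,0.0005,0],"twist":0},
  {"slide":[0.013,0.0015,0],"twist":0},
  {"slide":[0.019,0.0035,0],"twist":0},
  {"slide":[0.0225,0.0045,0],"twist":0},
  {"slide":[0.0225,0.0045,0],"twist":0},
])

```text
clock: 26.88
tool_pos: [394.2, -378.3, 127.2]
tool_rot: [-89.6, -0.2, -102.8]
contact_force: [1.9, 2.9, -1.5]
width: 23.4
```

>>> carry_out([
  {"slide":[0,0,0],"twist":0},
], squeeze=80)

```text
clock: 27.0
tool_pos: [394.1, -378.4, 127.3]
tool_rot: [-89.6, -0.2, -102.8]
contact_force: [1.9, 3.3, -0.2]
width: 22.6
```

Run:
```python
from h import *
st()
d=imaging.get_image("scene"); crop(d,(275,120,425,300),4,"s22.png")
```

```text
{'clock': np.float64(27.0), 'tool_pos': array([ 394.1 , -378.36,  127.28]), 'tool_rot': array([ -89.63,   -0.23, -102.82]), 'contact_force': array([ 1.86,  3.34, -0.16]), 'moment': array([ 1.18, -0.46, -0.03]), 'width': np.float64(22.65), 'joints': array([-5.089e+01,  5.540e+00, -3.210e+00,  8.082e+01,  5.000e-02,
        5.192e+01])}
```

View pics/s22.png

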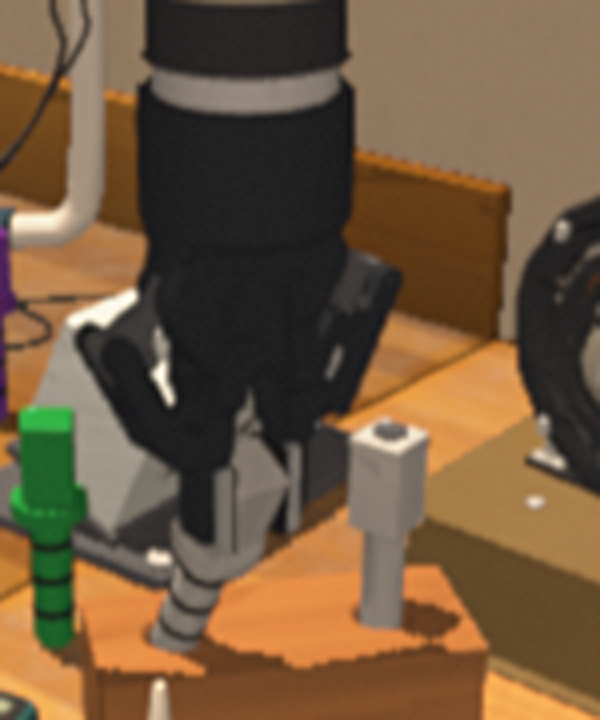

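Run:
```python
from h import *
plan([(394,-385,175,-102.8,30),(430,-365,220,-100,50),(520,-310,240,-90),(599.4,-256,218,-87),(599.4,-256,218,-87)])
```

```text
{'clock': np.float64(27.05), 'tool_pos': array([ 394.12, -378.34,  127.34]), 'tool_rot': array([ -89.63,   -0.23, -102.82]), 'contact_force': array([ 1.23,  4.11, -1.03]), 'moment': array([ 1.11, -0.44,  0.  ]), 'width': np.float64(23.21), 'joints': array([-5.089e+01,  5.530e+00, -3.210e+00,  8.082e+01,  5.000e-02,
        5.192e+01])}
0 ([0.0034, -0.0238, 0.0008], np.float64(-0.0))
1 ([0.0067, -0.0476, 0.0017], np.float64(-0.0))
2 ([-0.0069, -0.0701, 0.0172], np.float64(-1.4))
3 ([-0.0206, -0.0925, 0.0326], np.float64(-2.8))
4 ([-0.0574, -0.1024, 0.0705], np.float64(-7.8))
5 ([-0.0941, -0.1123, 0.1083], np.float64(-12.8))
6 ([-0.1293, -0.1013, 0.141], np.float64(-14.3))
7 ([-0.1645, -0.0902, 0.1736], np.float64(-15.8))
8 ([-0.1645, -0.0902, 0.1736], np.float64(-15.8))
9
```

>>> carry_out([
  {"slide":[0.0034,-0.024,0.001],"twist":0},
  {"slide":[0.0067,-0.048,0.002],"twist":0},
  {"slide":[-0.007,-0.07,0.017],"twist":-1},
  {"slide":[-0.02,-0.092,0.033],"twist":-3},
  {"slide":[-0.057,-0.102,0.07],"twist":-8},
])

```text
clock: 27.68
tool_pos: [474.2, -341.7, 232.1]
tool_rot: [-89.6, -0.8, -94.9]
contact_force: [1.5, -0.8, -2.0]
width: 23.1
```

Run:
```python
from h import *
plan([(520,-310,240,-90),(599.4,-256,218,-87),(599.4,-256,218,-87)])
```

```text
{'clock': np.float64(27.68), 'tool_pos': array([ 474.19, -341.71,  232.14]), 'tool_rot': array([-89.58,  -0.78, -94.94]), 'contact_force': array([ 1.46, -0.85, -1.95]), 'moment': array([-0.1 , -0.08, -0.02]), 'width': np.float64(23.11), 'joints': array([-42.15,  10.91,  14.68,  92.97,  -0.37,  52.78])}
0 ([-0.0354, -0.008, 0.043], np.float64(-4.9))
1 ([-0.0659, 0.0028, 0.0801], np.float64(-6.4))
2 ([-0.0963, 0.0137, 0.1173], np.float64(-7.9))
3 ([-0.0963, 0.0137, 0.1173], np.float64(-7.9))
4
```

>>> carry_out([
  {"slide":[-0.035,-0.008,0.043],"twist":-5},
  {"slide":[-0.066,0.003,0.08],"twist":-6.4},
  {"slide":[-0.0963,0.0137,0.117],"twist":-8},
  {"slide":[-0.0963,0.0137,0.117],"twist":-8},
])

```text
clock: 28.18
tool_pos: [601.0, -255.2, 215.7]
tool_rot: [-89.8, -1.0, -86.7]
contact_force: [-0.3, -0.2, -3.3]
width: 23.1
```

>>> carry_out([
  {"slide":[0,0,0],"twist":0},
])

```text
clock: 28.3
tool_pos: [600.9, -256.8, 215.9]
tool_rot: [-89.9, -1.2, -86.7]
contact_force: [0.8, -0.7, -2.3]
width: 23.0
```

Run:
```python
from h import *
s=st(); depth(2,L=105.5)
d=imaging.get_image("wrist"); np.save("w23.npy",d,allow_pickle=True); crop(d,(190,80,450,290),3,"w23.png")
d2=imaging.get_image("scene"); np.save("s23.npy",d2,allow_pickle=True); crop(d2,(275,100,425,250),4,"s23.png")
print(proj(d,CAV[2])); axisfit("w",d,s["tool_pos"],s["tool_rot"],(22,25,28),L=105.5); axisfit("s",d2,s["tool_pos"],s["tool_rot"],(22,25,28),L=105.5)
```

```text
{'clock': np.float64(28.3), 'tool_pos': array([ 600.89, -256.82,  215.91]), 'tool_rot': array([-89.87,  -1.19, -86.72]), 'contact_force': array([ 0.76, -0.7 , -2.34]), 'moment': array([-0.04,  0.05,  0.04]), 'width': np.float64(22.95), 'joints': array([-28.56,  21.8 ,  26.08,  93.54,  -0.94,  58.15])}
depth -33.0 lat [ 1.4 -1.6 -0.8]
[[316.23414446 143.92801482]]
w 22 [[318.5, 184.4], [319.3, 171.8], [319.6, 308.3]] [ 598.8 -216.9  139.4]
w 25 [[318.6, 175.9], [319.5, 163.2], [319.6, 307.0]] [ 598.5 -211.9  141.6]
w 28 [[318.7, 167.3], [319.6, 154.6], [319.6, 305.7]] [ 598.2 -206.9  144.1]
s 22 [[339.2, 185.5], [336.4, 183.2], [354.2, 147.9]] [ 598.8 -216.9  139.4]
s 25 [[337.2, 183.9], [334.5, 181.5], [353.9, 147.6]] [ 598.5 -211.9  141.6]
s 28 [[335.3, 182.2], [332.7, 179.7], [353.6, 147.4]] [ 598.2 -206.9  144.1]
```

View pics/w23.png

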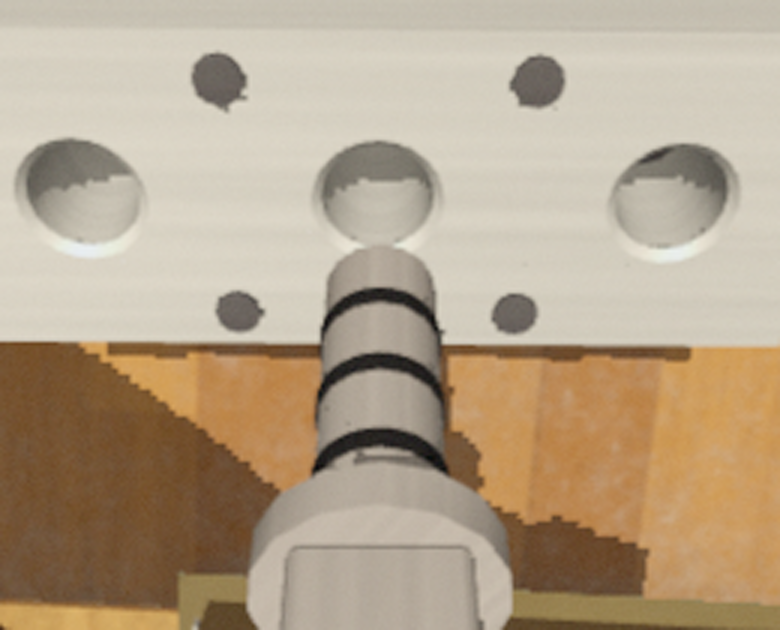

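View pics/s23.png

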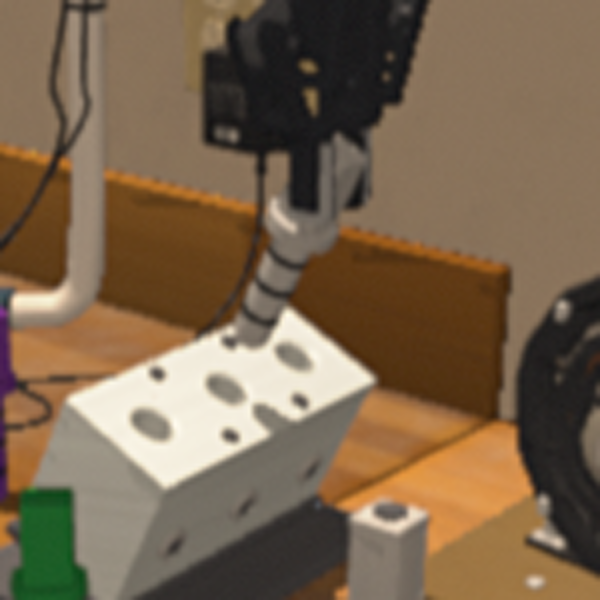

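```bash
sed -i 's/2:np.array(\[596.4,-196.8,112.5\])/2:np.array([596.9,-197.0,112.5])/' h.py
python3 - <<'E'
from h import *
plan(ins(2,[-6,-6,-1,5,10],L=105.5)); depth(2,L=105.5)
E
```

```text
{'clock': np.float64(28.4), 'tool_pos': array([ 600.52, -256.72,  215.99]), 'tool_rot': array([-89.83,  -1.1 , -86.78]), 'contact_force': array([-0.04, -0.38, -2.68]), 'moment': array([-0.02,  0.04,  0.04]), 'width': np.float64(23.06), 'joints': array([-28.61,  21.75,  26.03,  93.56,  -0.85,  58.15])}
0 ([-0.0132, 0.0235, -0.0005], np.float64(0.2))
1 ([-0.0132, 0.0235, -0.0005], np.float64(0.2))
2 ([-0.0154, 0.028, -0.0005], np.float64(0.2))
3 ([-0.018, 0.0334, -0.0005], np.float64(0.2))
4 ([-0.0202, 0.0379, -0.0005], np.float64(0.2))
5
depth -32.9 lat [ 0.6 -1.3 -0.6]
```

>>> carry_out([
  {"slide":[-0.0132,0.0235,-0.0005],"twist":0},
  {"slide":[-0.0145,0.026,-0.0005],"twist":0},
  {"slide":[-0.017,0.031,-0.0005],"twist":0},
  {"slide":[-0.019,0.0355,-0.0005],"twist":0},
])

```text
clock: 28.9
tool_pos: [599.5, -240.2, 181.4]
tool_rot: [-89.7, -1.3, -86.8]
contact_force: [0.6, -2.1, -1.6]
width: 23.1
```

Run:
```python
from h import *
plan(ins(2,[12,18,24,30,35],L=105.5)); depth(2,L=105.5)
d=imaging.get_image("wrist"); np.save("w24.npy",d,allow_pickle=True); crop(d,(240,80,400,230),4,"w24.png")
```

```text
{'clock': np.float64(28.9), 'tool_pos': array([ 599.47, -240.17,  181.43]), 'tool_rot': array([-89.73,  -1.31, -86.84]), 'contact_force': array([ 0.62, -2.11, -1.62]), 'moment': array([-0.68,  0.01,  0.01]), 'width': np.float64(23.14), 'joints': array([-27.29,  19.9 ,  19.73,  88.94,  -0.99,  59.53])}
0 ([-0.0039, 0.0054, -0.0003], np.float64(0.2))
1 ([-0.0065, 0.0108, -0.0003], np.float64(0.2))
2 ([-0.0092, 0.0162, -0.0004], np.float64(0.2))
3 ([-0.0118, 0.0215, -0.0004], np.float64(0.2))
4 ([-0.0141, 0.026, -0.0004], np.float64(0.2))
5
depth 5.4 lat [ 0.4 -0.9 -0.4]
```

View pics/w24.png

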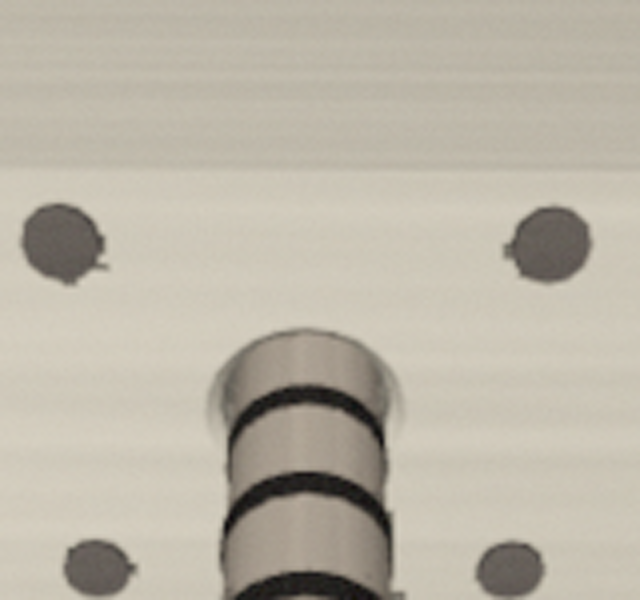

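>>> carry_out([
  {"slide":[-0.003,0.0054,-0.0002],"twist":0},
  {"slide":[-0.0056,0.0108,-0.0002],"twist":0},
  {"slide":[-0.0082,0.0162,-0.0002],"twist":0},
  {"slide":[-0.0108,0.0215,-0.0002],"twist":0},
], squeeze=50)

```text
clock: 29.45
tool_pos: [598.6, -229.6, 158.3]
tool_rot: [-89.8, -1.3, -86.8]
contact_force: [-0.5, -3.4, -2.2]
width: 22.7
```

Run:
```python
from h import *
plan(ins(2,[32,37,42,47,52],L=105.5)); depth(2,L=105.5)
```

```text
{'clock': np.float64(29.45), 'tool_pos': array([ 598.57, -229.6 ,  158.28]), 'tool_rot': array([-89.8 ,  -1.3 , -86.83]), 'contact_force': array([-0.48, -3.4 , -2.24]), 'moment': array([-0.84, -0.05, -0.02]), 'width': np.float64(22.73), 'joints': array([-26.47,  19.19,  16.21,  86.2 ,  -1.03,  60.35])}
0 ([-0.0016, 0.0004, 0.0], np.float64(0.2))
1 ([-0.0038, 0.0049, 0.0], np.float64(0.2))
2 ([-0.006, 0.0094, 0.0], np.float64(0.2))
3 ([-0.0082, 0.0139, 0.0], np.float64(0.2))
4 ([-0.0105, 0.0184, 0.0], np.float64(0.2))
5
depth 30.9 lat [ 0.  -1.1 -0.5]
```

Sliding in with small forces; follow the natural path.

>>> carry_out([
  {"slide":[-0.0026,0.0054,0],"twist":0},
  {"slide":[-0.005,0.0105,0],"twist":0},
  {"slide":[-0.0075,0.0155,0],"twist":0},
  {"slide":[-0.0098,0.0205,0],"twist":0},
])

```text
clock: 29.95
tool_pos: [598.1, -220.0, 137.2]
tool_rot: [-89.8, -1.3, -86.8]
contact_force: [0.9, -2.6, -2.0]
width: 22.9
```

Run:
```python
from h import *
plan(ins(2,[57,61,65,69],L=105.5)); depth(2,L=105.5)
d=imaging.get_image("scene"); crop(d,(275,120,425,270),4,"s25.png")
```

```text
{'clock': np.float64(29.95), 'tool_pos': array([ 598.11, -219.99,  137.22]), 'tool_rot': array([-89.8 ,  -1.29, -86.83]), 'contact_force': array([ 0.85, -2.61, -2.01]), 'moment': array([-0.57, -0.09,  0.02]), 'width': np.float64(22.89), 'joints': array([-25.71,  18.72,  13.22,  83.71,  -1.03,  61.11])}
0 ([-0.0026, 0.002, -0.0], np.float64(0.2))
1 ([-0.0043, 0.0056, -0.0], np.float64(0.2))
2 ([-0.0061, 0.0092, -0.0], np.float64(0.2))
3 ([-0.0079, 0.0128, -0.0], np.float64(0.2))
4
depth 54.1 lat [ 0.1 -1.3 -0.6]
```

View pics/s25.png

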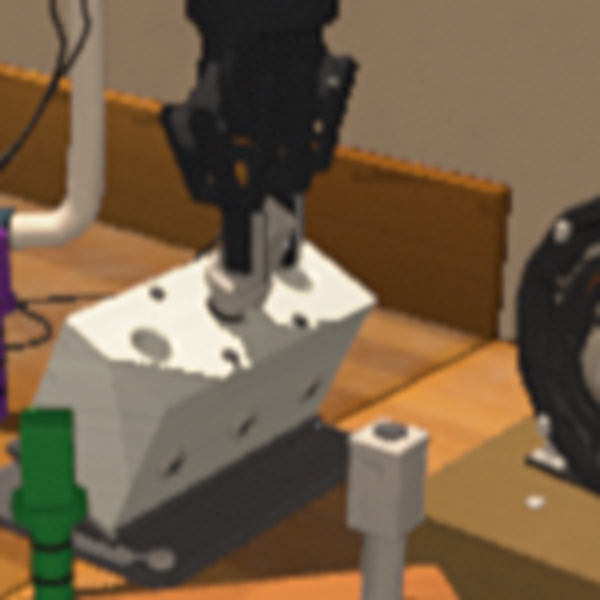

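>>> carry_out([
  {"slide":[-0.0022,0.0045,0],"twist":0},
  {"slide":[-0.0044,0.009,0],"twist":0},
  {"slide":[-0.0068,0.014,0],"twist":0},
  {"slide":[-0.0078,0.0162,0],"twist":0},
  {"slide":[-0.0085,0.0175,0],"twist":0},
])

```text
clock: 30.62
tool_pos: [597.8, -214.2, 124.4]
tool_rot: [-89.7, -1.7, -86.9]
contact_force: [-6.4, -5.9, 16.1]
width: 23.1
```

Run:
```python
from h import *
st(); depth(2,L=105.5)
d=imaging.get_image("scene"); crop(d,(275,120,425,270),4,"s26.png")
d=imaging.get_image("wrist"); crop(d,(220,60,420,260),3,"w26.png")
```

```text
{'clock': np.float64(30.62), 'tool_pos': array([ 597.81, -214.21,  124.41]), 'tool_rot': array([-89.67,  -1.67, -86.87]), 'contact_force': array([-6.4 , -5.92, 16.09]), 'moment': array([-0.95,  1.62,  0.05]), 'width': np.float64(23.13), 'joints': array([-25.11,  18.2 ,  11.11,  81.83,  -1.31,  61.75])}
depth 68.1 lat [ 0.1 -1.4 -0.7]
```

View pics/s26.png

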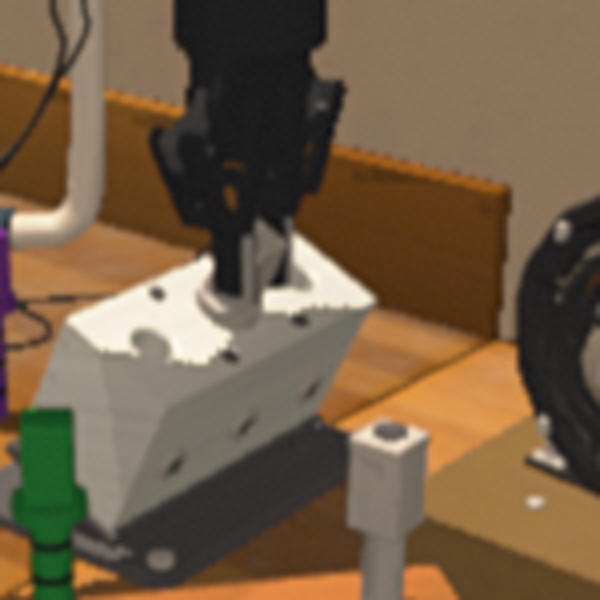

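View pics/w26.png

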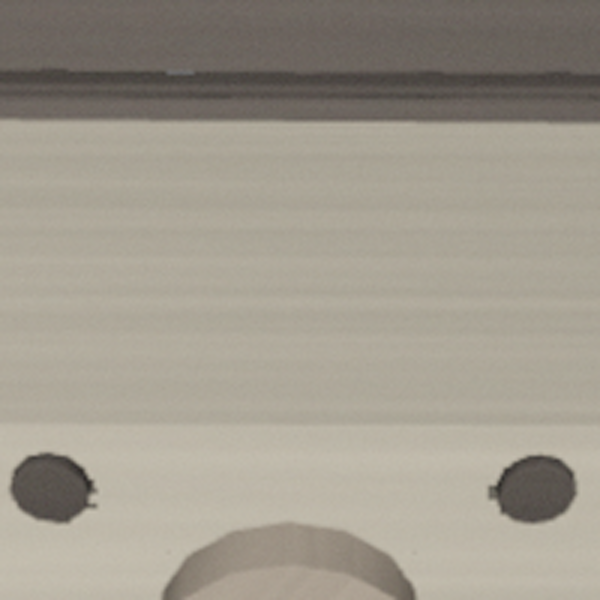

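>>> carry_out([
  {"slide":[-0.002,0.004,-0.001],"twist":0},
  {"slide":[-0.003,0.006,-0.001],"twist":0},
  {"slide":[-0.003,0.006,-0.001],"twist":0},
], squeeze=20)

```text
clock: 31.1
tool_pos: [597.8, -214.2, 124.7]
tool_rot: [-89.4, -2.1, -86.9]
contact_force: [-5.0, -6.1, 14.4]
width: 23.2
```

>>> carry_out([
  {"slide":[0,-0.001,0],"twist":0},
  {"slide":[0,-0.001,0],"twist":0},
  {"slide":[0,-0.001,0],"twist":0},
], grip=0.07)

```text
clock: 31.48
tool_pos: [597.5, -213.3, 124.8]
tool_rot: [-89.4, -2.0, -86.9]
contact_force: [0.2, -0.6, 0.7]
width: 70.0
```

Run:
```python
from h import *
plan([(598,-228,155,-87,35),(598,-240,195,-87,45)])
```

```text
{'clock': np.float64(31.48), 'tool_pos': array([ 597.53, -213.28,  124.85]), 'tool_rot': array([-89.42,  -2.  , -86.89]), 'contact_force': array([ 0.17, -0.64,  0.7 ]), 'moment': array([ 0.01, -0.  ,  0.04]), 'width': np.float64(70.02), 'joints': array([-24.95,  17.7 ,  10.53,  81.38,  -1.49,  61.91])}
0 ([0.0158, -0.0296, -0.0], np.float64(0.1))
1 ([0.0291, -0.0692, -0.0003], np.float64(0.1))
2
```

>>> carry_out([
  {"slide":[0.012,-0.03,0],"twist":0},
  {"slide":[0.03,-0.07,0],"twist":0},
  {"slide":[0.07,-0.09,-0.02],"twist":0},
  {"slide":[0.11,-0.09,-0.06],"twist":0},
  {"slide":[0.11,-0.09,-0.06],"twist":0},
])

```text
clock: 32.1
tool_pos: [540.3, -325.9, 217.6]
tool_rot: [-89.5, -2.0, -87.2]
contact_force: [0.8, 0.5, -0.6]
width: 69.9
```

Run:
```python
from h import *
st()
d=imaging.get_image("scene"); np.save("s27.npy",d,allow_pickle=True); crop(d,(275,130,425,270),5,"s27.png")
d=imaging.get_image("wrist"); np.save("w27.npy",d,allow_pickle=True); crop(d,(300,0,640,240),2.3,"w27.png")
d=imaging.get_image("top"); crop(d,(225,100,425,300),3,"t27.png")
```

```text
{'clock': np.float64(32.1), 'tool_pos': array([ 540.32, -325.87,  217.64]), 'tool_rot': array([-89.49,  -1.99, -87.18]), 'contact_force': array([ 0.77,  0.47, -0.57]), 'moment': array([ 0.07, -0.  , -0.02]), 'width': np.float64(69.89), 'joints': array([-36.57,  17.05,  20.29,  91.58,  -1.21,  50.58])}
```

View pics/s27.png

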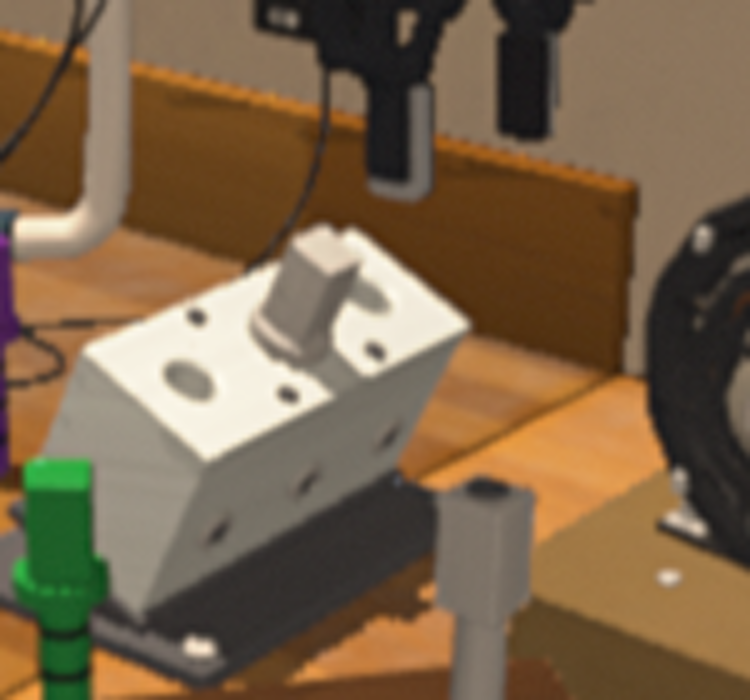

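View pics/w27.png

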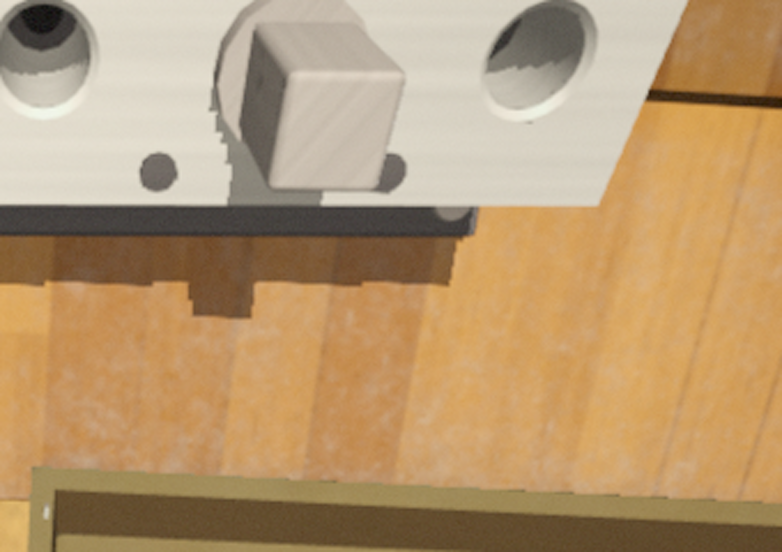

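View pics/t27.png

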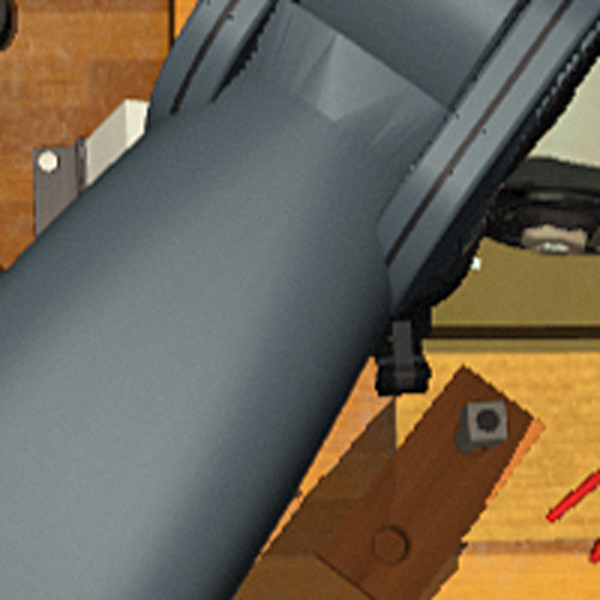

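Run:
```python
from h import *
C=CAV[2]; row=np.array([.9986,.0523,0]); v=np.cross(ZC,row)
for n,fn,box,f in (("s","s27.npy",(315,165,355,210),14),("w","w27.npy",(370,0,500,100),6)):
    d=np.load(fn,allow_pickle=True).item()
    # shift by cavity-1/3 residual: print the predictions of mouths
    print(n,proj(d,[CAV[1],CAV[3],C]))
    x0,y0,x1,y1=box; im=cv2.resize(np.ascontiguousarray(d["color"][y0:y1,x0:x1,::-1]),None,fx=f,fy=f,interpolation=cv2.INTER_CUBIC)
    t=np.linspace(0,2*np.pi,60)
    def dr(P,c):
        q=((proj(d,P)-[x0,y0]+.5)*f-.5).astype(int); cv2.polylines(im,[q.reshape(-1,1,2)],True,c,1)
    for h,c in ((0,(0,0,255)),(8,(0,255,0))): dr([C+h*ZC+18*(np.cos(a)*row+np.sin(a)*v) for a in t],c)
    q=[(-12,-12),(12,-12),(12,12),(-12,12)]
    dr([C+48*ZC+a*row+b*v for a,b in q],(255,0,0))
    for k in (1,3): dr([CAV[k]+13.5*(np.cos(a)*row+np.sin(a)*v) for a in t],(255,0,255))
    cv2.imwrite(f"pics/ov_{n}.png",im)
```

```text
s [[312.40042266 204.52492093]
 [347.73420979 187.72921167]
 [331.02489023 195.70801087]]
w [[319.88611929  23.08961866]
 [533.83267708  23.52115747]
 [427.88900188  23.55640041]]
```

View pics/ov_s.png

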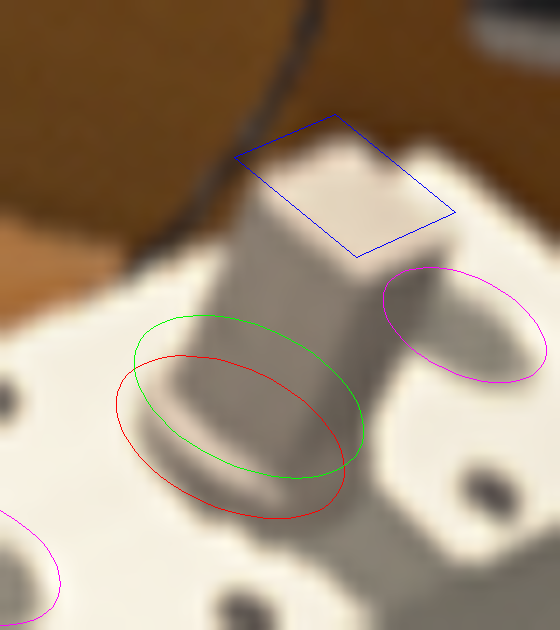

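View pics/ov_w.png

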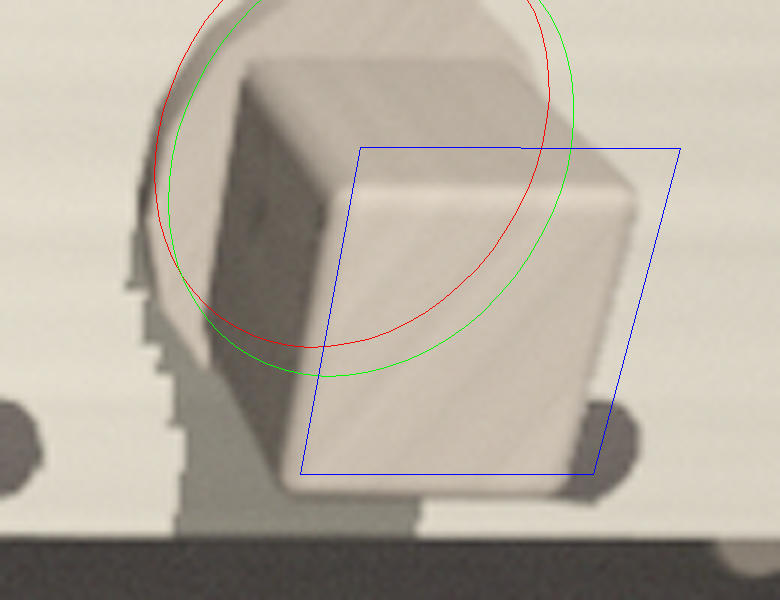

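Run:
```python
from h import *
plan([(570,-270,225,-87),(598,-211,200,-87),(598,-211,175,-87),(598,-211,175,-87)])
```

```text
{'clock': np.float64(32.25), 'tool_pos': array([ 542.49, -322.44,  216.97]), 'tool_rot': array([-89.47,  -1.89, -86.88]), 'contact_force': array([-1.18, -0.61, -0.43]), 'moment': array([ 0.05,  0.01, -0.04]), 'width': np.float64(69.85), 'joints': array([-36.25,  17.11,  20.29,  91.57,  -1.12,  50.61])}
0 ([-0.0506, -0.0094, 0.0304], np.float64(0.1))
1 ([-0.0797, 0.0023, 0.0459], np.float64(0.1))
2 ([-0.1088, 0.014, 0.0614], np.float64(0.1))
3 ([-0.1096, 0.039, 0.0611], np.float64(0.1))
4 ([-0.1096, 0.039, 0.0611], np.float64(0.1))
5
```

>>> carry_out([
  {"slide":[-0.05,-0.01,0.03],"twist":0},
  {"slide":[-0.08,0.0,0.046],"twist":0},
  {"slide":[-0.109,0.012,0.0614],"twist":0},
  {"slide":[-0.1096,0.035,0.061],"twist":0},
  {"slide":[-0.1096,0.039,0.061],"twist":0},
], grip=0.0)

```text
clock: 32.88
tool_pos: [597.3, -208.3, 172.0]
tool_rot: [-89.7, -1.7, -86.7]
contact_force: [0.7, 0.2, -0.9]
width: 0.1
```

>>> carry_out([
  {"slide":[0,0.005,0],"twist":0},
  {"slide":[0,0.01,0],"twist":0},
  {"slide":[0,0.014,0],"twist":0},
  {"slide":[0,0.014,0],"twist":0},
])

```text
clock: 33.38
tool_pos: [598.1, -209.4, 160.4]
tool_rot: [-89.5, -1.8, -86.7]
contact_force: [-0.4, 1.5, 4.3]
width: 0.0
```

Run:
```python
from h import *
st()
```

```text
{'clock': np.float64(33.38), 'tool_pos': array([ 598.12, -209.43,  160.41]), 'tool_rot': array([-89.53,  -1.82, -86.73]), 'contact_force': array([-0.42,  1.51,  4.35]), 'moment': array([0.14, 0.23, 0.03]), 'width': np.float64(0.02), 'joints': array([-24.66,  17.55,  14.4 ,  85.58,  -1.39,  62.05])}
```

>>> carry_out([
  {"slide":[0,0.003,0],"twist":0},
  {"slide":[0,0.006,0],"twist":0},
  {"slide":[0,0.006,0],"twist":0},
])

```text
clock: 33.75
tool_pos: [599.7, -211.1, 160.1]
tool_rot: [-89.1, -2.1, -86.8]
contact_force: [-1.5, 0.4, 12.9]
width: 0.0
```

>>> carry_out([
  {"slide":[0,-0.02,0],"twist":0},
  {"slide":[0.02,-0.06,0],"twist":0},
  {"slide":[0.08,-0.09,-0.03],"twist":0},
  {"slide":[0.12,-0.1,-0.09],"twist":0},
  {"slide":[0.12,-0.1,-0.14],"twist":0},
])

```text
clock: 34.38
tool_pos: [468.3, -337.3, 262.8]
tool_rot: [-89.0, -2.2, -86.9]
contact_force: [0.1, -0.6, 1.0]
width: 0.0
```

Run:
```python
from h import *
plan([(400,-200,290,-87)])
```

```text
{'clock': np.float64(34.38), 'tool_pos': array([ 468.26, -337.31,  262.76]), 'tool_rot': array([-89.05,  -2.23, -86.89]), 'contact_force': array([ 0.08, -0.59,  0.99]), 'moment': array([-0.02,  0.06,  0.05]), 'width': np.float64(0.0), 'joints': array([-41.93,   8.81,  15.78,  94.72,  -0.9 ,  44.93])}
0 ([-0.0465, -0.0112, -0.0201], np.float64(0.0))
1 ([-0.0931, -0.0225, -0.0401], np.float64(0.1))
2 ([-0.1396, -0.0337, -0.0602], np.float64(0.1))
3
```

>>> carry_out([
  {"slide":[-0.055,-0.015,-0.02],"twist":0},
  {"slide":[-0.11,-0.03,-0.04],"twist":0},
  {"slide":[-0.165,-0.035,-0.06],"twist":0},
  {"slide":[-0.22,-0.035,-0.08],"twist":0},
  {"slide":[-0.275,-0.035,-0.1],"twist":0},
])

```text
clock: 35.0
tool_pos: [352.1, -65.9, 285.7]
tool_rot: [-88.9, -2.2, -87.0]
contact_force: [1.5, 1.2, 0.7]
width: -0.0
```

>>> carry_out([
  {"slide":[-0.03,0,-0.01],"twist":0},
  {"slide":[-0.03,0,-0.01],"twist":0},
])

```text
clock: 35.25
tool_pos: [340.0, -35.3, 285.0]
tool_rot: [-88.8, -2.3, -86.8]
contact_force: [-0.0, -0.7, 0.0]
width: 0.0
```

Run:
```python
from h import *
st()
d=imaging.get_image("scene"); crop(d,(185,150,475,390),2.7,"s30.png")
d=imaging.get_image("top"); crop(d,(145,100,475,390),2.05,"t30.png")
```

```text
{'clock': np.float64(35.25), 'tool_pos': array([340.  , -35.26, 285.03]), 'tool_rot': array([-88.82,  -2.27, -86.81]), 'contact_force': array([-0.02, -0.73,  0.  ]), 'moment': array([ 0.01,  0.04, -0.04]), 'width': np.float64(0.05), 'joints': array([-15.54, -24.72, -11.55, 101.32,  -1.77,  71.21])}
```

View pics/s30.png

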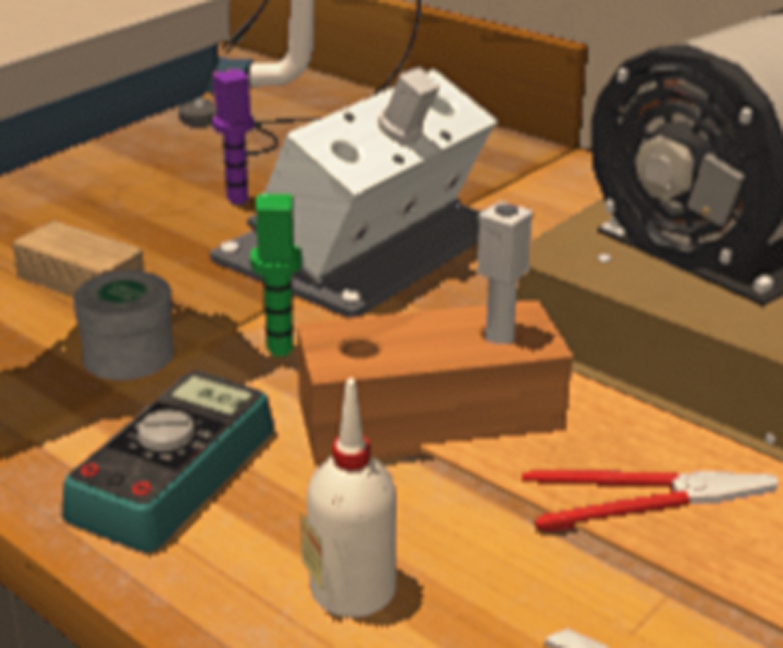

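View pics/t30.png

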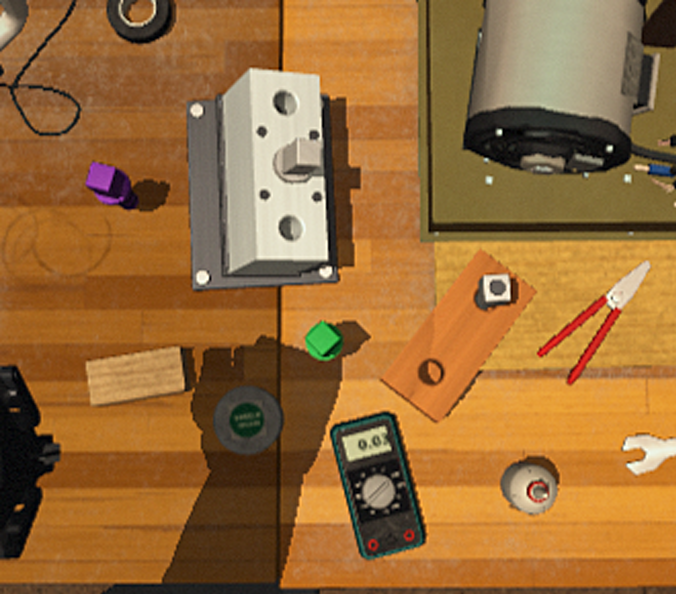

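Run:
```python
from rig import order
print(order.finish_job())
```

```text
the job is handed in; nothing more can be done
None
```

The cartridge is seated in the middle cavity (2), the gauge is upright in its original rack hole, and the job was handed in at about 35 s of the 72 s allowed.

**Feeling the cavities:** The gauge stopped hard at about 47 mm in cavity 1, so a sleeve is stuck there. In cavity 2 it stopped at a measured 73 mm, which I took for the 75 mm floor. I did not feel cavity 3.

**Tilting the parts:** The tool can only turn about its pointing axis, so I tilted the gauge and the cartridge about 25° in the grip by levering each against its rack hole.

**Cartridge seating:** It slid in with small forces and came to a hard stop at a measured 68 mm against the nominal 70 mm. That is the same 1.6–2 mm shortfall as the gauge, so I put it down to calibration. Pressing on its top with 13 N did not move it, and the contact height of 160 mm matched the 161 mm expected when home. An image overlay agreed to about 1–2 mm; it hinted at up to 2° of lean, which is within its blur.

**Gauge return:** On the first try its foot slid out of the hole. On the second it was left leaning, so I re-gripped it and stood it upright before letting go.

**Last pictures:** The tin, meter, wooden block, pliers and oil bottle look unmoved, and the arm is clear of everything.

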